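Load a sauce bottle into the bench labeller and clamp it with the hold-down lever

ROBOT

A 7-joint arm with a two-finger parallel gripper is mounted at the origin on the work surface. World frame = base frame: x ahead of the robot, y to its left, z up, the work surface at z = 0. Lengths are in m, angles in rad, forces in N, time in s.
With the tool pointing down it reaches from about 0.4 to 0.85 m from the base axis. Payload 10.4 kg.
Tool frame: the origin (TCP) lies midway between the tips of the shut fingers; the grasp point (between the pads) lies 19 mm behind it; z points along the fingers, y is the direction in which the jaws open and shut (so a half turn about z gives the same grasp; the last joint's range is limited). The gripper opens to 85 mm and grips with 20 to 120 N. Pads are 22 mm wide; open, the fingers measure 114 mm over their backs; the gripper's body (76 mm by 85 mm) begins 54 mm behind the grasp point. The pads swing forward as they close: fully open they stand 13 mm farther back than shut.
Start: joints at [1.244, 0.332, -0.065, 1.46, 0.022, 1.35, -0.088], TCP at [0.187, -0.596, 0.231] pointing down, gripper open.
Joint ranges: [-2.6, 2.6], [-0.5, 2.12], [-1.47, 1.34], [0.16, 2.42], [-1.27, 4.41], [0.06, 2.06], [-2.6, 2.6]. Speed limits (rad/s): [2.22, 2.22, 2.79, 2.79, 3.14, 3.14, 3.14].

INTERFACE

Orientations are given as a unit quaternion [x, y, z, w].
In Python, from workcell import manip, camera, camera_info, workorder, nets gives the robot as it stands.
- The arm moves only by the tool apply_moves, never from a script. Its argument "commands" is a list of rows, each a list of 5 numbers: the shift along the tool's x, y, z in m, then the turn about the tool's z in degrees, then the gripper command: -1 is fully open, 1 is shut, values between are in proportion. A call has 1 to 5 rows; each row shifts and turns the pose as measured when the row begins, along the tool's axes as they then stand; what a row does not reach is not made up. A row lasts 1/12 s, in which the tool goes at most 41.7 mm and 7.16 degrees, less where a joint would pass 70% of its speed; a pose out of reach is approached as far as the arm can. A call is refused whole if a number of a shift passes 0.0417 or a number of a turn 7.16, either way. A call with a gripper value outside its range is refused whole. The fingers move at their own pace and stop on an object; "squeeze" is the grip in N (left out, the last holds). Time passes only in rows, so rows that do not move let the fingers close. It gives the time, the measured TCP pose, the force and the opening at its end, in the units of the state.
- manip.get_obs(): the state, without advancing time (a new reading comes with each control period).
- camera(name): name is "side" or "top" or "wrist"; returns (picture, depth): 384x512x3 uint8, red, green, blue; 384x512 float32, m along the optical axis (not along the pixel's ray), 0 where there is no reading.
- camera_info(name): a dict with "camera_matrix" (3x3 intrinsics, pixels), "k1" (the pictures are not rectified: a ray, as slopes to the right and down, at radius r is drawn at 1 + k1 r^2 times it, then the intrinsics apply), "xyz" and "rotation" of the camera in the world; the wrist camera has in their place "T_tool_cam" (4x4, takes a point from camera to tool coordinates, whose origin is the TCP and whose axes are the flange's). Camera axes: x right, y down, z forward; pixel columns grow to the right and rows downward; lengths in m; the calibration is good to about 2 mm. A picture is of the moment at which its call begins: read the wrist's pose just before it. camera_info takes no time and is no camera call.
- workorder.hand_in(): hands the job in, once; it reports no verdict.
Trained networks look in the newest picture that a camera, given by its name, has taken for a name from the list of things; names that differ only in an ending like _2 or _b are one class to them, and where a whole thing is asked for, a point or a joint stands for the part that bears it (a point fixed in the world has none). Each returns a list of dicts, best first, with "conf" (0 to 1); they miss things now and then, are a little off and sometimes report something else, mostly with a low value. They report only what shows in the picture. A call takes as long as a camera call.
- nets.look_for(camera, thing): "rect" ([left, top, width, height] in pixels, round what is visible of it).
- nets.place_of(camera, thing): "xy" ([column, row] in pixels: a listed point, or the origin of a listed thing).
The state is a dict: "clock": time; "joint_pos": joint angles; "joint_velocities": joint speeds; "tau": joint torques, N m; "position": TCP position; "ee_rot": TCP orientation; "ft_force": force on the tool from outside, world axes, zero at the start; "torque": the same for the moment, N m; "grip_width": opening from 0.0 (shut) to 1.0 (fully open).
Only numpy, scipy, OpenCV 4.12 (cv2) and the standard library are available. Lean on these libraries where they do the work, as an engineer would, in place of code of your own. Each camera call takes 0.05 s, during which the arm holds its last target. There are 200 camera calls.

TASK

Set up the unlabelled sauce bottle for labelling: swing the labeller's red-gripped hold-down lever up and back onto its rest, lay the plain bottle on the two bed rollers with its cap towards the tall drive housing, then bring the lever down under control, without letting it drop, so that its roller bears on the bottle, and let go. Never let the bottle drop or topple over, and leave the labelled bottle and the other things on the table where they are.

Things in the scene. Friction and masses are not known exactly. Their poses are not given: they have to be found in the camera images.
- labeller: White bench labelling machine for round bottles, fixed to the table. Origin on the table under the middle of its roller bed; x points away from the operator, y along the rollers, z up. Deck 45 mm high, x -85 to +235 mm, y -195 to +115 mm. Two black bed rollers, 24 mm thick, along y at x = -24 and +24 mm, axes 66 mm high, y -97 to +97 mm. Coordinates in mm below are in this frame.
- housing (a point): Middle of the top of the labeller's tall drive housing (white, grey band, display on its front), which closes the bed at its -y end: y -195 to -97 mm, x -60 to +200 mm, 225 mm high. At the bed's +y end stands only a low steel plate: y 97 to 105 mm, x -50 to +50 mm, 115 mm high. So the bed is 194 mm long between them.
- lever_pivot (a point): Lever's hinge axis, along the machine's y, at x = 95, y = 0, z = 144.5 mm, in a bracket behind the bed (x 80 to 128 mm, y -19 to +19 mm, up to 175 mm). Also behind the bed: a steel peel plate (x 40 to 86 mm, all below 76 mm) and the paper label roll (x 139 to 233 mm, up to 152 mm).
- lever (a joint): Hinge of the hold-down lever, rad. 0: lower stop, 0.25 below level, pointing to the machine's -x; grows as the grip rises; 0.25: level, as when its roller bears on a bottle in the bed; 1.82: straight up; 2.12: upper stop, leaning back on its rest, kept by its weight. Forward of straight up the 0.32 kg lever falls if let go; its weight presses the bottle with about 3 N.
- lever_knob (a point): Centre of the red barrel grip at the lever's end, 155 mm from the hinge axis: 28 mm in diameter, 34 mm long along the machine's y, turning freely on its cross pin. The lever is a steel bar 10 mm wide in y and 12 mm deep in the machine's y = 0 plane; at 95 mm from the hinge it carries a black rubber roller 28 mm thick in two halves, from y = -34 to +34 mm.
- bed (a point): Where the axis of a bottle lying on the two bed rollers passes over the middle of the bed: machine x = 0, y = 0, z = 100.5 mm. Axis orientation as the machine's.
- bottle: The plain dark red sauce bottle with black cap and no label, standing on the table: 60 mm in diameter, 170 mm tall, about 0.34 kg. Origin at the centre of its underside, z along its axis to the cap. Straight body up to 110 mm, shoulder to 133 mm, neck 30 mm thick, cap 34 mm in diameter from 140 to 170 mm. Lying, it can roll. Free table in front: world x 0.37 to 0.49 m, y 0.12 to 0.38 m.
- bottle_mid (a point): Point on the bottle's axis 65 mm above its underside, about its centre of mass.
- bottle_cap (a point): Centre of the bottle's cap, 155 mm above its underside.
- done_bottle: A bottle of the same shape that already has a white label with a yellow band; standing, a bystander. Origin at the centre of its underside.
- mug: Steel mug 80 mm wide, 90 mm high, with three markers standing in it up to 145 mm; bystander on the left. Origin under its centre.
- spare_roll: Spare label roll standing on end, 100 mm wide, 80 mm high, bystander on the left. Origin under its centre.
- tostadas: Stack of tostadas, 144 mm wide, 30 mm high, bystander near the robot on its right. Origin under its centre.

How it is judged:
By the outcome, as a careful person would: the job done as asked, in the order asked, and still so for the second after the job is handed in, with the robot touching nothing.
It also fails if it takes over 72 s, if anything falls off the work surface, if the arm or the gripper's body presses on something with over 40 N, if the wrist force passes 120 N, or if a joint passes its speed limit or range.

## Working session

There is one attempt and no reset: what is moved stays moved. The work goes in short steps, Python scripts to look and compute and a tool call to move; the robot and the scene stay as the last step left them, time stands still between calls to the robot, and variables do not carry over. Pictures are saved under pics/ and viewed, about 8 in all and at most 12, crops included, and the job is handed in when it is done.

Besides the shell and the picture viewer there is one more tool, called after ">>>" in YAML: its name, and indented under it one key for each argument. apply_moves: Moves the arm, as the interface text tells. Its arguments: {"type":"object","properties":{"commands":{"type":"array","items":{"type":"array","items":{"type":"number"}}},"squeeze":{"type":"number"}},"required":["commands"]}

```bash
mkdir -p pics; cat > h.py <<'E'
import numpy as np, cv2
from scipy.spatial.transform import Rotation as R
from workcell import manip, camera, camera_info, workorder, nets
def cam(name):
    o=manip.get_obs(); pic,d=camera(name); i=camera_info(name)
    K=np.array(i["camera_matrix"])
    if name=="wrist":
        T=np.eye(4);T[:3,:3]=R.from_quat(o["ee_rot"]).as_matrix();T[:3,3]=o["position"];T=T@np.array(i["T_tool_cam"])
    else:
        T=np.eye(4);r=np.array(i["rotation"]);T[:3,:3]=r if r.shape==(3,3) else R.from_quat(r).as_matrix();T[:3,3]=i["xyz"]
    return pic,d,K,i["k1"],T
def ray(c,uv):
    pic,d,K,k1,T=c
    s=cv2.undistortPoints(np.array([[uv]],float),K,np.array([k1,0,0,0.]))[0,0]
    return T[:3,3],T[:3,:3]@np.array([s[0],s[1],1.])
def pt(c,uv):  # by depth
    u,v=int(round(uv[0])),int(round(uv[1])); w=c[1][max(v-1,0):v+2,max(u-1,0):u+2]; w=w[w>0]
    o,r=ray(c,uv); return o+r*np.median(w) if len(w) else None
def atz(c,uv,z):
    o,r=ray(c,uv); return o+r*(z-o[2])/r[2]
def tri(a,b):
    A=np.zeros((3,3));y=np.zeros(3);rs=[]
    for o,r in (a,b):
        r=r/np.linalg.norm(r);P=np.eye(3)-np.outer(r,r);A+=P;y+=P@o;rs.append((o,P))
    x=np.linalg.solve(A,y);return x,[np.linalg.norm(P@(x-o)) for o,P in rs]
def save(c,n): cv2.imwrite("pics/"+n,c[0][:,:,::-1])
E
cat > a.py <<'E'
from h import *
np.set_printoptions(precision=3,suppress=True)
S=cam("side");T=cam("top")
cv2.imwrite("pics/1.png",np.vstack([S[0],T[0]])[:,:,::-1][:768])
im=cv2.resize(np.hstack([S[0],T[0]]),(800,300));cv2.imwrite("pics/1.png",im[:,:,::-1]);save(T,"t.png");save(S,"s.png")
print(S[4],T[4])
for th in ["labeller","housing","lever_pivot","lever_knob","bed","bottle","bottle_mid","bottle_cap","done_bottle","mug","spare_roll","tostadas"]:
    r={}
    for n,c in (("side",S),("top",T)):
        p=nets.place_of(n,th)[:2]
        r[n]=p
        print(th,n,[(np.round(q["xy"]),round(q["conf"],2),pt(c,q["xy"])) for q in p])
    if r["side"] and r["top"]: print("   tri",*tri(ray(S,r["side"][0]["xy"]),ray(T,r["top"][0]["xy"])))
o=manip.get_obs();print(o)
E
python3 a.py
```

```text
[[-0.995 -0.071  0.065  0.363]
 [-0.097  0.721 -0.686  1.025]
 [ 0.002 -0.689 -0.725  1.139]
 [ 0.     0.     0.     1.   ]] [[-0.005 -0.998  0.063  0.351]
 [-1.     0.006  0.006  0.089]
 [-0.006 -0.063 -0.998  1.549]
 [ 0.     0.     0.     1.   ]]
labeller side [(array([244., 170.]), 0.69, array([ 0.5  , -0.058,  0.091]))]
labeller top [(array([343., 167.]), 0.56, array([ 0.513, -0.16 ,  0.048])), (array([352., 162.]), 0.48, array([ 0.519, -0.174,  0.127]))]
   tri [ 0.517 -0.171 -0.018] [np.float64(0.0032679982058870355), np.float64(0.003267998205887186)]
housing side [(array([226.,  87.]), 0.7, array([ 0.588, -0.328,  0.224]))]
housing top [(array([407., 136.]), 0.92, array([ 0.58 , -0.31 ,  0.225]))]
   tri [ 0.581 -0.306  0.239] [np.float64(0.003284676356472834), np.float64(0.0032846763564729153)]
lever_pivot side [(array([218., 132.]), 0.84, array([ 0.598, -0.176,  0.144]))]
lever_pivot top [(array([351., 134.]), 0.74, array([ 0.6  , -0.17 ,  0.146]))]
   tri [ 0.598 -0.169  0.149] [np.float64(0.0013271243657120143), np.float64(0.0013271243657121926)]
lever_knob side [(array([
[... 2151 characters left out ...]
09., 140.]), 0.69, array([ 0.285, -0.31 ,  0.027]))]
tostadas top [(array([398., 238.]), 0.93, array([ 0.29 , -0.334,  0.029]))]
   tri [ 0.286 -0.341  0.001] [np.float64(0.0030544044972249276), np.float64(0.0030544044972248764)]
{'clock': 1.3, 'joint_pos': array([ 1.244,  0.332, -0.065,  1.46 ,  0.022,  1.35 , -0.088]), 'joint_velocities': array([-0.002, -0.003,  0.   ,  0.   , -0.001, -0.   , -0.   ]), 'tau': array([ -0.001, -62.523,   0.049, -39.185,   0.016,   0.002,   0.   ]), 'position': array([ 0.187, -0.596,  0.231]), 'ee_rot': array([0.988, 0.151, 0.   , 0.   ]), 'ft_force': array([ 0.554, -0.407, -0.98 ]), 'torque': array([ 0.032, -0.043, -0.026]), 'grip_width': 0.9988208758621434}
```

View pics/t.png

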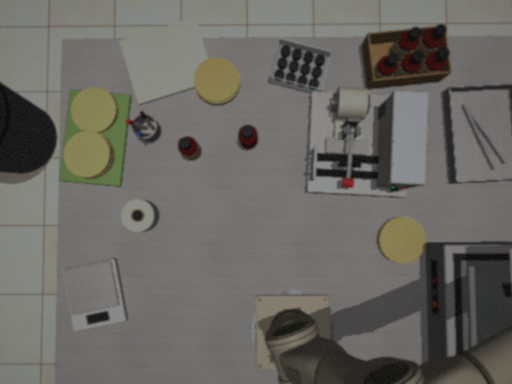

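View pics/s.png

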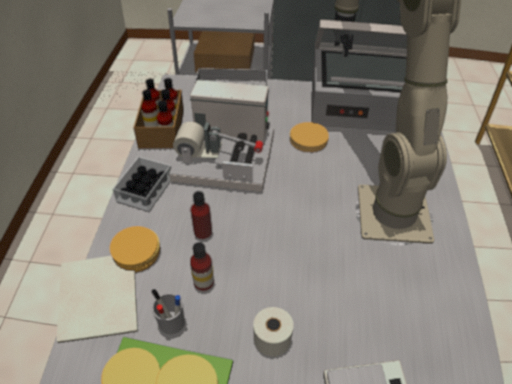

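```bash
cat >> h.py <<'E'
def cloud(c):
    pic,d,K,k1,T=c
    v,u=np.mgrid[:384,:512]
    s=cv2.undistortPoints(np.stack([u,v],-1).reshape(-1,1,2).astype(float),K,np.array([k1,0,0,0.]))[:,0]
    P=np.c_[s,np.ones(len(s))]*d.reshape(-1,1)
    return (P@T[:3,:3].T+T[:3,3]).reshape(384,512,3)
E
python3 - <<'E'
from h import *
np.set_printoptions(precision=4,suppress=True)
c=cam("top");P=cloud(c);d=c[1]
reg=(d>0)&(P[...,0]>.35)&(P[...,0]<.85)&(P[...,1]<.0)&(P[...,1]>-.45)
for lo,hi,n in((.215,.235,"housing"),(.035,.055,"deck")):
    m=reg&(P[...,2]>lo)&(P[...,2]<hi); q=P[m][:,:2].astype(np.float32)
    print(n,len(q),cv2.minAreaRect(q),np.median(P[m][:,2]),q.min(0),q.max(0))
red=(c[0][...,0]>130)&(c[0][...,1]<70)&(c[0][...,2]<80)&reg
print("red",P[red].mean(0),P[red].min(0),P[red].max(0),red.sum())
m=reg&(P[...,2]>.06)&(P[...,2]<.2)
# lever ridge: z around y column
for x in np.arange(.43,.66,.012):
    k=m&(abs(P[...,0]-x)<.006)&(P[...,1]>-.22)&(P[...,1]<-.12)&(P[...,2]>.1)
    if k.any(): print(round(x,3),np.median(P[k],0),k.sum(),P[k][:,2].max())
E
```

```text
housing 3268 ((0.5772704482078552, -0.3173081576824188), (0.10014193505048752, 0.2598045766353607), 86.49910736083984) 0.2248215827300315 [ 0.4465 -0.3696] [ 0.7074 -0.2597]
deck 4173 ((0.6239646077156067, -0.19052863121032715), (0.44907671213150024, 0.4890590310096741), 79.61952209472656) 0.04630836719361486 [ 0.351 -0.45 ] [ 0.8498 -0.0013]
red [ 0.4624 -0.1622  0.1203] [ 0.4585 -0.1754  0.1132] [ 0.4674 -0.1506  0.1262] 19
0.442 [ 0.4473 -0.1725  0.108 ] 4 0.1137490912310497
0.454 [ 0.4553 -0.1634  0.1171] 50 0.12389981097576985
0.466 [ 0.4652 -0.1635  0.1189] 51 0.12641117388119838
0.478 [ 0.4763 -0.1648  0.1139] 23 0.1223194111593382
0.49 [ 0.4894 -0.1649  0.1197] 16 0.12743292939725404
0.502 [ 0.5051 -0.1751  0.1255] 33 0.13401484408214848
0.514 [ 0.5139 -0.1657  0.1323] 105 0.14057540280687686
0.526 [ 0.5254 -0.165   0.1307] 91 0.13855216846252993
0.538 [ 0.5376 -0.1685  0.1289] 19 0.1361606532078512
0.55 [ 0.5499 -0.1691  0.1357] 16 0.1440655112208895
0.562 [ 0.5615 -0.1692  0.138 ] 16 0.14505076260864813
0.574 [ 0.5738 -0.1702  0.1405] 16 0.14668119738930607
0.586 [ 0.5864 -0.1709  0.1425] 18 0.15211157392707064
0.598 [ 0.5986 -0.1724  0.147 ] 71 0.16534290800420415
0.61 [ 0.6095 -0.1717  0.1549] 76 0.1646382906848547
0.622 [ 0.6206 -0.1748  0.1544] 57 0.17518584879908006
0.634 [ 0.6333 -0.1711  0.1685] 92 0.18049090022370495
0.646 [ 0.6417 -0.1655  0.1746] 24 0.1791041209601587
0.658 [ 0.6597 -0.1798  0.1241] 125 0.13992917734518873
```

>>> apply_moves:
  commands:
    - [0,0,-0.023,7,-1]
    - [0,0,-0.023,7,-1]
    - [0,0,-0.023,7,-1]

```text
clock: 1.6
position: [0.186, -0.5941, 0.2962]
ee_rot: [0.999, -0.035, -0.002, -0.005]
ft_force: [-0.7, -0.0, 0.7]
grip_width: 0.997
```

>>> apply_moves:
  commands:
    - [0.019,-0.034,0,0,-1]
    - [0.019,-0.034,0,0,-1]
    - [0.019,-0.034,0,0,-1]
    - [0.019,-0.034,0,0,-1]
    - [0.019,-0.034,0,0,-1]

```text
clock: 2.02
position: [0.2911, -0.4352, 0.3017]
ee_rot: [0.999, -0.047, -0.002, 0.001]
ft_force: [0.6, -0.1, 0.4]
grip_width: 0.998
```

>>> apply_moves:
  commands:
    - [0.019,-0.034,0,0,-1]
    - [0.019,-0.034,0,0,-1]
    - [0.019,-0.034,0,0,-1]
    - [0.019,-0.034,0,0,-1]
    - [0.019,-0.034,0,0,-1]

```text
clock: 2.43
position: [0.4053, -0.2662, 0.3025]
ee_rot: [0.999, -0.048, -0.001, 0.002]
ft_force: [0.5, -1.2, -0.8]
grip_width: 1.002
```

>>> apply_moves:
  commands:
    - [0.015,-0.035,0,-1,-1]
    - [0.015,-0.035,0,-1,-1]
    - [0.014,-0.034,0,0,-1]
    - [0,0,0,0,-1]

```text
clock: 2.77
position: [0.4624, -0.1525, 0.3032]
ee_rot: [1.0, -0.024, 0.001, 0.002]
ft_force: [-0.4, 0.2, 0.0]
grip_width: 1.0
```

```bash
cat >> h.py <<'E'
MO=np.array([.5163,-.1673]);MY=np.radians(-3.5)
def w2m(p): d=np.asarray(p)[:2]-MO;c,s=np.cos(MY),np.sin(MY);return np.array([c*d[0]+s*d[1],-s*d[0]+c*d[1],p[2]])
def st():
    o=manip.get_obs();y=np.degrees(R.from_quat(o["ee_rot"]).as_matrix()[:2,0]@[1,1j]);
    print("t",round(o["clock"],2),"pos",np.round(o["position"],4),"m",np.round(w2m(o["position"]),4),"yaw",round(float(np.degrees(np.angle(R.from_quat(o["ee_rot"]).as_matrix()[:2,0]@np.array([1,1j])))),2),"q",np.round(o["joint_pos"],2),"F",np.round(o["ft_force"],1),"w",round(o["grip_width"],3));return o
E
python3 - <<'E'
from h import *
np.set_printoptions(precision=4,suppress=True)
o=st();c=cam("wrist");save(c,"w1.png");P=cloud(c)
print(nets.place_of("wrist","lever_knob")[:1])
red=(c[0][...,0]>110)&(c[0][...,1]<70)&(c[0][...,2]<80)&(P[...,2]>.08)&(c[1]>0)
q=P[red];print(red.sum(),np.median(q,0),np.percentile(q,2,axis=0),np.percentile(q,98,axis=0))
E
```

```text
Traceback (most recent call last):
  File "h.py", line 36, in st
    o=manip.get_obs();y=np.degrees(R.from_quat(o["ee_rot"]).as_matrix()[:2,0]@[1,1j]);
                        ~~~~~~~~~~^^^^^^^^^^^^^^^^^^^^^^^^^^^^^^^^^^^^^^^^^^^^^^^^^^^
TypeError: ufunc 'degrees' not supported for the input types, and the inputs could not be safely coerced to any supported types according to the casting rule ''safe''
```

```bash
sed -i 's/y=np.degrees(R.from_quat(o\["ee_rot"\]).as_matrix()\[:2,0\]@\[1,1j\]);//' h.py
python3 - <<'E'
from h import *
np.set_printoptions(precision=4,suppress=True)
o=st();c=cam("wrist");save(c,"w1.png");P=cloud(c)
print(nets.place_of("wrist","lever_knob")[:1])
red=(c[0][...,0]>110)&(c[0][...,1]<70)&(c[0][...,2]<80)&(P[...,2]>.08)&(c[1]>0)
q=P[red];print(red.sum(),np.median(q,0),np.percentile(q,2,axis=0),np.percentile(q,98,axis=0))
E
```

```text
t 2.77 pos [ 0.4624 -0.1525  0.3032] m [-0.0547  0.0115  0.3032] yaw -2.8 q [ 0.68  0.02 -0.46  1.68  0.01  1.44 -1.4 ] F [-0.4  0.2  0. ] w 1.0
[{'xy': [264.2, 165.3], 'conf': 0.58}]
466 [ 0.4653 -0.1641  0.117 ] [ 0.455  -0.1792  0.1079] [ 0.4734 -0.1475  0.1192]
```

View pics/w1.png

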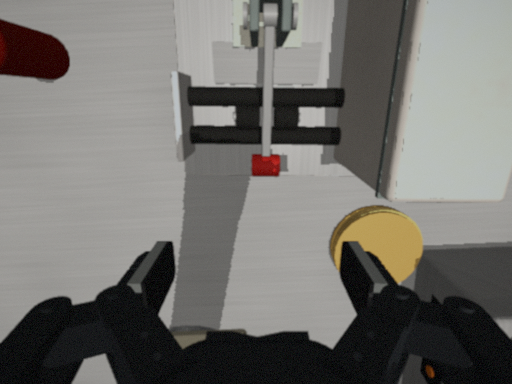

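>>> apply_moves:
  commands:
    - [0,0.006,0.03,-0.7,-1]
    - [0,0.005,0.036,0,-1]
    - [0,0,0.036,0,-1]
    - [0,0,0.036,0,-1]
    - [0,0,0.036,0,-1]

```text
clock: 3.28
position: [0.4629, -0.1808, 0.1319]
ee_rot: [1.0, -0.026, 0.008, 0.008]
ft_force: [0.9, 0.1, -0.5]
grip_width: 0.999
```

```bash
python3 - <<'E'
from h import *
st()
E
```

```text
t 3.28 pos [ 0.4629 -0.1808  0.1319] m [-0.0525 -0.0167  0.1319] yaw -2.96 q [ 0.69  0.15 -0.44  1.91  0.09  1.07 -1.41] F [ 0.9  0.1 -0.5] w 0.999
```

>>> apply_moves:
  commands:
    - [0,0,0,0,-1]
    - [0,0,0,0,-1]

```text
clock: 3.45
position: [0.4575, -0.1828, 0.1258]
ee_rot: [1.0, -0.028, 0.003, 0.006]
ft_force: [0.1, -0.2, 1.2]
grip_width: 1.001
```

```bash
python3 - <<'E'
from h import *
st()
E
```

```text
t 3.45 pos [ 0.4575 -0.1828  0.1258] m [-0.0577 -0.0191  0.1258] yaw -3.23 q [ 0.69  0.16 -0.44  1.92  0.09  1.07 -1.41] F [ 0.1 -0.2  1.2] w 1.001
```

>>> apply_moves:
  commands:
    - [0.0035,-0.01,0.0,0,-1]
    - [0.003,-0.009,0.01,0,-1]
    - [0,0,0.015,0,-1]
    - [0,0,0.015,0,-1]
    - [0,0,0,0,-1]

```text
clock: 3.87
position: [0.4718, -0.1665, 0.0958]
ee_rot: [0.999, -0.031, 0.009, 0.009]
ft_force: [-0.2, 0.4, -0.6]
grip_width: 1.0
```

```bash
python3 - <<'E'
from h import *
st()
E
```

```text
t 3.87 pos [ 0.4718 -0.1665  0.0958] m [-0.0444 -0.0019  0.0958] yaw -3.54 q [ 0.65  0.2  -0.45  1.94  0.12  1.   -1.49] F [-0.2  0.4 -0.6] w 1.0
```

>>> apply_moves:
  commands:
    - [-0.005,-0.001,0.004,0,-1]
    - [-0.004,-0.001,0.004,0,-1]
    - [0,0,0.003,0,-1]
    - [0,0,0,0,-1]

```text
clock: 4.2
position: [0.4662, -0.1644, 0.0904]
ee_rot: [0.999, -0.031, 0.013, 0.011]
ft_force: [0.3, -0.2, -0.3]
grip_width: 0.998
```

```bash
python3 - <<'E'
from h import *
st()
E
```

```text
t 4.2 pos [ 0.4662 -0.1644  0.0904] m [-0.0502 -0.0002  0.0904] yaw -3.55 q [ 0.66  0.19 -0.45  1.97  0.12  0.97 -1.49] F [ 0.3 -0.2 -0.3] w 0.998
```

>>> apply_moves:
  commands:
    - [-0.003,0,0.005,0,-1]
    - [0,0,0,0,-1]
    - [0,0,0,0,0.3]
    - [0,0,0,0,0.6]
    - [0,0,0,0,0.6]
  squeeze: 30

```text
clock: 4.62
position: [0.4636, -0.1649, 0.0863]
ee_rot: [0.999, -0.032, 0.014, 0.011]
ft_force: [0.2, 0.4, 0.2]
grip_width: 0.605
```

>>> apply_moves:
  commands:
    - [0,0,0,0,0.8]
    - [0,0,0,0,1]
    - [0,0,0,0,1]
    - [0,0,0,0,1]

```text
clock: 4.95
position: [0.4637, -0.1637, 0.0866]
ee_rot: [0.999, -0.031, 0.014, 0.01]
ft_force: [0.2, -1.1, 0.6]
grip_width: 0.394
```

```bash
sed -i 's/;return o$/,"tz",np.round(R.from_quat(o["ee_rot"]).as_matrix()[:,2],3),"J",np.round(o["torque"],2);return o/; s/)),"tz"/),"tz"/; ' h.py; tail -2 h.py; sed -i 's/round(o\["grip_width"\],3)),*/round(o["grip_width"],3),/; s/round(o\["torque"\],2);return/round(o["torque"],2));return/' h.py; tail -1 h.py; python3 - <<'E'
from h import *
st();c=cam("wrist");save(c,"w2.png")
E
```

```text
o=manip.get_obs();
    print("t",round(o["clock"],2),"pos",np.round(o["position"],4),"m",np.round(w2m(o["position"]),4),"yaw",round(float(np.degrees(np.angle(R.from_quat(o["ee_rot"]).as_matrix()[:2,0]@np.array([1,1j])))),2),"q",np.round(o["joint_pos"],2),"F",np.round(o["ft_force"],1),"w",round(o["grip_width"],3),"tz",np.round(R.from_quat(o["ee_rot"]).as_matrix()[:,2],3),"J",np.round(o["torque"],2);return o
    print("t",round(o["clock"],2),"pos",np.round(o["position"],4),"m",np.round(w2m(o["position"]),4),"yaw",round(float(np.degrees(np.angle(R.from_quat(o["ee_rot"]).as_matrix()[:2,0]@np.array([1,1j])))),2),"q",np.round(o["joint_pos"],2),"F",np.round(o["ft_force"],1),"w",round(o["grip_width"],3),"tz",np.round(R.from_quat(o["ee_rot"]).as_matrix()[:,2],3),"J",np.round(o["torque"],2));return o
t 4.95 pos [ 0.4637 -0.1637  0.0866] m [-0.0527  0.0004  0.0866] yaw -3.56 q [ 0.66  0.19 -0.45  1.98  0.12  0.96 -1.49] F [ 0.2 -1.1  0.6] w 0.394 tz [ 0.027 -0.021 -0.999] J [0.3  0.   0.05]
```

View pics/w2.png

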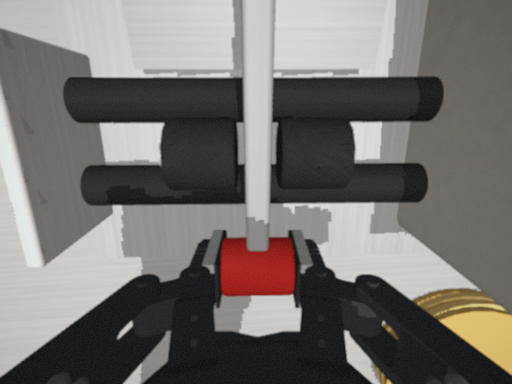

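>>> apply_moves:
  commands:
    - [-0.0035,0,-0.018,0,1]
    - [-0.0013,0,-0.018,0,1]
    - [0.001,0,-0.018,0,1]
    - [0.003,0,-0.018,0,1]
    - [0,0,0,0,1]

```text
clock: 5.42
position: [0.4634, -0.1637, 0.1618]
ee_rot: [0.999, -0.032, 0.017, 0.011]
ft_force: [-1.9, 1.1, -2.1]
grip_width: 0.392
```

```bash
cat > l.py <<'E'
from h import *
o=st();p=np.array(o["position"]);M=R.from_quat(o["ee_rot"]).as_matrix()
g=w2m(p-M[:,2]*.0205); d=g-[.095,0,.1445]
print("knob m",np.round(g,4),"angle",round(np.arctan2(d[2],-d[0]),3),"lever",round(np.arctan2(d[2],-d[0])+.25,3),"r",round(np.hypot(d[0],d[2]),4))
E
python3 l.py
```

```text
t 5.42 pos [ 0.4634 -0.1637  0.1618] m [-0.053   0.0003  0.1618] yaw -3.62 q [ 0.68  0.09 -0.46  1.91  0.06  1.11 -1.44] F [-1.9  1.1 -2.1] w 0.392 tz [ 0.034 -0.022 -0.999] J [0.74 0.47 0.07]
knob m [-0.0537  0.0007  0.1823] angle 0.249 lever 0.499 r 0.1534
```

>>> apply_moves:
  commands:
    - [0.006,0,-0.0174,0,1]
    - [0.008,0,-0.0166,0,1]
    - [0.01,0,-0.0156,0,1]
    - [0.0116,0,-0.0144,0,1]
    - [0.0,0,0,0,1]

```text
clock: 5.83
position: [0.4988, -0.1657, 0.2286]
ee_rot: [0.999, -0.032, 0.019, 0.011]
ft_force: [-2.9, 0.5, 0.5]
grip_width: 0.389
```

```bash
python3 l.py
```

```text
t 5.83 pos [ 0.4988 -0.1657  0.2286] m [-0.0176  0.0005  0.2286] yaw -3.7 q [ 0.66  0.11 -0.46  1.74  0.07  1.26 -1.46] F [-2.9  0.5  0.5] w 0.389 tz [ 0.037 -0.023 -0.999] J [0.53 0.53 0.12]
knob m [-0.0184  0.0009  0.2491] angle 0.745 lever 0.995 r 0.1543
```

>>> apply_moves:
  commands:
    - [0.0135,0,-0.0127,0,1]
    - [0.015,0,-0.0111,0,1]
    - [0.016,0,-0.0093,0,1]
    - [0.017,0,-0.0073,0,1]
    - [0.0,0,0,0,1]

```text
clock: 6.25
position: [0.5576, -0.1692, 0.2694]
ee_rot: [0.999, -0.033, 0.015, 0.01]
ft_force: [-4.8, -0.2, 7.7]
grip_width: 0.398
```

```bash
python3 l.py
```

```text
t 6.25 pos [ 0.5576 -0.1692  0.2694] m [0.0413 0.0006 0.2694] yaw -3.77 q [ 0.6   0.23 -0.47  1.53  0.12  1.37 -1.51] F [-4.8 -0.2  7.7] w 0.398 tz [ 0.03  -0.022 -0.999] J [0.33 0.75 0.15]
knob m [0.0407 0.001  0.2899] angle 1.213 lever 1.463 r 0.1552
```

>>> apply_moves:
  commands:
    - [0.0175,0,-0.0048,0,1]
    - [0.018,0,-0.003,0,1]
    - [0.018,0,-0.001,0,1]
    - [0.018,0,0.001,0,1]
    - [0.0,0,0,0,1]

```text
clock: 6.67
position: [0.6298, -0.1735, 0.2791]
ee_rot: [0.999, -0.033, 0.015, 0.01]
ft_force: [1.3, -1.7, 7.2]
grip_width: 0.394
```

```bash
python3 l.py
```

```text
t 6.67 pos [ 0.6298 -0.1735  0.2791] m [0.1136 0.0008 0.2791] yaw -3.74 q [ 0.53  0.39 -0.46  1.32  0.19  1.44 -1.56] F [ 1.3 -1.7  7.2] w 0.394 tz [ 0.03  -0.021 -0.999] J [ 0.05 -0.29  0.1 ]
knob m [0.113  0.0012 0.2996] angle 1.686 lever 1.936 r 0.1562
```

>>> apply_moves:
  commands:
    - [0.013,0,0.002,0,1]
    - [0.013,0,0.003,0,1]
    - [0.003,0,0.001,0,1]
    - [0.0,0,0,0,1]

```text
clock: 7.0
position: [0.6594, -0.1753, 0.2731]
ee_rot: [0.999, -0.032, 0.015, 0.01]
ft_force: [-7.3, 0.5, 10.9]
grip_width: 0.389
```

```bash
python3 l.py
```

```text
t 7.0 pos [ 0.6594 -0.1753  0.2731] m [0.1433 0.0008 0.2731] yaw -3.67 q [ 0.49  0.46 -0.45  1.24  0.21  1.46 -1.57] F [-7.3  0.5 10.9] w 0.389 tz [ 0.03  -0.021 -0.999] J [0.41 1.47 0.13]
knob m [0.1427 0.0012 0.2936] angle 1.88 lever 2.13 r 0.1565
```

>>> apply_moves:
  commands:
    - [0,0,0,0,0.2]
    - [0,0,0,0,-0.5]
    - [0,0,0,0,-1]
    - [0,0,0,0,-1]
    - [0,0,-0.01,0,-1]

```text
clock: 7.42
position: [0.6564, -0.1754, 0.2789]
ee_rot: [0.999, -0.032, 0.012, 0.01]
ft_force: [-0.5, 0.4, -0.8]
grip_width: 0.943
```

>>> apply_moves:
  commands:
    - [0,0,-0.02,0,-1]
    - [0,0,-0.02,0,-1]
    - [0,0,-0.015,0,-1]
    - [0,-0.01,0,0,-1]
    - [0,-0.02,0,0,-1]

```text
clock: 7.83
position: [0.6555, -0.1486, 0.338]
ee_rot: [0.999, -0.035, 0.012, 0.011]
ft_force: [0.2, -0.0, -0.6]
grip_width: 1.002
```

```bash
python3 - <<'E'
from h import *
np.set_printoptions(precision=4,suppress=True)
st()
T=cam("top");p=nets.place_of("top","lever_knob");print(p[:2],pt(T,p[0]["xy"]),w2m(pt(T,p[0]["xy"])))
p=nets.place_of("top","bottle_cap");print(p[:2],pt(T,p[0]["xy"]))
E
```

```text
t 7.83 pos [ 0.6555 -0.1486  0.338 ] m [0.1378 0.0272 0.338 ] yaw -4.05 q [ 0.45  0.43 -0.46  1.14  0.21  1.59 -1.61] F [ 0.2 -0.  -0.6] w 1.002 tz [ 0.023 -0.023 -0.999] J [-0.01  0.02  0.08]
[{'xy': [362.4, 104.0], 'conf': 0.71}] [ 0.5588 -0.0919  0.6857] [0.0378 0.0779 0.6857]
[{'xy': [245.9, 131.8], 'conf': 0.86}] [0.604  0.1369 0.1708]
```

>>> apply_moves:
  commands:
    - [-0.008,-0.03,0,0,-1]
    - [-0.008,-0.033,0,0,-1]
    - [-0.008,-0.033,0,0,-1]
    - [-0.008,-0.033,0,0,-1]
    - [-0.008,-0.033,0,0,-1]

```text
clock: 8.4
position: [0.6256, 0.0125, 0.3286]
ee_rot: [0.999, -0.041, 0.009, 0.013]
ft_force: [0.4, 0.3, -0.5]
grip_width: 0.997
```

>>> apply_moves:
  commands:
    - [-0.008,-0.033,0,0,-1]
    - [-0.008,-0.033,0,0,-1]
    - [-0.008,-0.033,0,0,-1]
    - [0,0,0,5,-1]
    - [0,0,0,7,-1]

```text
clock: 8.82
position: [0.605, 0.1247, 0.323]
ee_rot: [0.99, -0.142, 0.009, 0.012]
ft_force: [0.3, -0.2, 0.7]
grip_width: 1.0
```

>>> apply_moves:
  commands:
    - [0,0,0,7,-1]
    - [0,0,0,7,-1]
    - [0,0,0,7,-1]
    - [0,0,0,7,-1]
    - [0,0,0,7,-1]

```text
clock: 9.23
position: [0.6037, 0.1246, 0.3116]
ee_rot: [0.935, -0.354, 0.003, 0.017]
ft_force: [-0.4, 0.4, -0.8]
grip_width: 1.001
```

>>> apply_moves:
  commands:
    - [0,0,0,7,-1]
    - [0,0,0,7,-1]
    - [0,0,0,7,-1]
    - [0,0,0,7,-1]
    - [0,0,0,0,-1]

```text
clock: 9.65
position: [0.6028, 0.1193, 0.2907]
ee_rot: [0.903, -0.428, -0.013, 0.03]
ft_force: [-0.3, 0.4, -0.6]
grip_width: 1.002
```

```bash
python3 - <<'E'
from h import *
np.set_printoptions(precision=4,suppress=True)
st()
W=cam("wrist");p=nets.place_of("wrist","bottle_cap");print(p[:2],[pt(W,q["xy"]) for q in p[:2]]);r1=ray(W,p[0]["xy"]) if p else None
save(W,"w3.png")
T=cam("top");p=nets.place_of("top","lever_knob");print(p[:2],pt(T,p[0]["xy"]),w2m(pt(T,p[0]["xy"])))
S=cam("side");p=nets.place_of("side","bottle_cap");print(p[:2],pt(S,p[0]["xy"]),tri(r1,ray(S,p[0]["xy"])))
p=nets.place_of("side","lever_knob");print(p[:2],w2m(pt(S,p[0]["xy"])))
E
```

```text
t 9.65 pos [0.6028 0.1193 0.2907] m [0.0689 0.2913 0.2907] yaw -50.7 q [-0.74  0.36  0.61  1.37 -0.17  1.53 -2.59] F [-0.3  0.4 -0.6] w 1.002 tz [-0.05  -0.043 -0.998] J [ 0.06 -0.09  0.02]
[{'xy': [234.6, 187.2], 'conf': 0.71}] [array([0.6099, 0.132 , 0.1677])]
[{'xy': [363.6, 103.0], 'conf': 0.81}] [ 0.6529 -0.1745  0.3061] [0.1368 0.0012 0.3061]
[{'xy': [197.0, 196.3], 'conf': 0.58}] [0.6094 0.143  0.1693] (array([0.6102, 0.1344, 0.1606]), [np.float64(0.001638200617322867), np.float64(0.0016382006173230937)])
[{'xy': [197.4, 97.3], 'conf': 0.49}] [0.0415 0.322  0.5168]
```

View pics/w3.png

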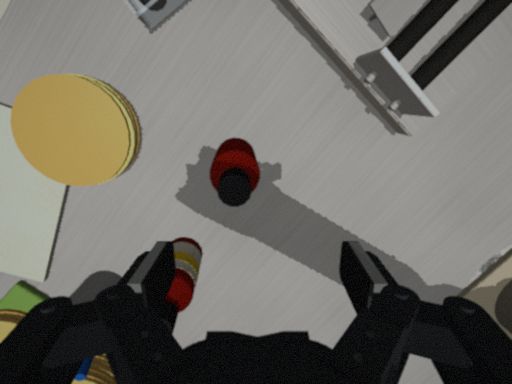

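>>> apply_moves:
  commands:
    - [0,0,-0.01,-7,-1]
    - [0,0,-0.01,-7,-1]
    - [0,0,-0.01,-7,-1]
    - [0,0,-0.01,-7,-1]
    - [0,0,0,-7,-1]

```text
clock: 10.42
position: [0.605, 0.12, 0.3338]
ee_rot: [0.991, -0.128, -0.022, 0.02]
ft_force: [1.0, -0.0, -0.4]
grip_width: 0.992
```

>>> apply_moves:
  commands:
    - [0,0,0,-7,-1]
    - [0,0,0,-7,-1]
    - [0,0,0,-7,-1]
    - [0,0,0,-7,-1]
    - [0,0,0,-7,-1]

```text
clock: 10.83
position: [0.6059, 0.1177, 0.3364]
ee_rot: [0.983, 0.183, -0.025, 0.01]
ft_force: [0.5, -0.1, 0.2]
grip_width: 1.0
```

>>> apply_moves:
  commands:
    - [0,0,0,-7,-1]
    - [0,0,0,-7,-1]
    - [0,0,0,-7,-1]
    - [0,0,0,-7,-1]
    - [0,0,0,0,-1]

```text
clock: 11.25
position: [0.6063, 0.1152, 0.3383]
ee_rot: [0.906, 0.423, -0.025, 0.002]
ft_force: [0.8, -0.2, -0.0]
grip_width: 1.001
```

```bash
python3 - <<'E'
from h import *
st()
E
```

```text
t 11.25 pos [0.6063 0.1152 0.3383] m [0.0726 0.2875 0.3383] yaw 50.07 q [-0.52  0.33  0.34  1.27 -0.09  1.61 -0.89] F [ 0.8 -0.2 -0. ] w 1.001 tz [-0.043 -0.025 -0.999] J [-0.01 -0.1  -0.02]
```

>>> apply_moves:
  commands:
    - [0,0,0,-7,-1]
    - [0,0,0,-7,-1]
    - [0,0,0,-7,-1]
    - [0,0,0,-7,-1]
    - [0,0,0,-7,-1]

```text
clock: 11.67
position: [0.6066, 0.1134, 0.3398]
ee_rot: [0.738, 0.674, -0.023, -0.006]
ft_force: [-0.7, 1.1, -0.3]
grip_width: 0.999
```

>>> apply_moves:
  commands:
    - [0.0,0,0,-2,-1]
    - [0.01,0.0,0.0,0,-1]
    - [0.008,0.003,0.02,0,-1]
    - [0,0.003,0.02,0,-1]
    - [0,0,0,0,-1]

```text
clock: 12.08
position: [0.613, 0.1314, 0.3006]
ee_rot: [0.731, 0.682, -0.02, -0.006]
ft_force: [-0.3, -0.0, -0.7]
grip_width: 0.999
```

```bash
python3 - <<'E'
from h import *
np.set_printoptions(precision=4,suppress=True)
st()
W=cam("wrist");p=nets.place_of("wrist","bottle_cap");print(p[:2],[pt(W,q["xy"]) for q in p[:2]])
P=cloud(W);m=(P[...,2]>.16)&(P[...,2]<.175)&(abs(P[...,0]-.611)<.04)&(abs(P[...,1]-.134)<.04)&(W[1]>0)
print(m.sum(),np.percentile(P[m],[3,50,97],axis=0))
E
```

```text
t 12.08 pos [0.613  0.1314 0.3006] m [0.0783 0.304  0.3006] yaw 86.0 q [-0.47  0.34  0.25  1.32 -0.07  1.53 -0.3 ] F [-0.3 -0.  -0.7] w 0.999 tz [-0.037 -0.018 -0.999] J [ 0.01 -0.01  0.  ]
[{'xy': [257.8, 168.3], 'conf': 0.84}] [array([0.6096, 0.1409, 0.1692])]
884 [[0.5949 0.1212 0.1641]
 [0.6094 0.1365 0.1683]
 [0.6235 0.1509 0.1696]]
```

>>> apply_moves:
  commands:
    - [0.003,0.001,0.02,0,-1]
    - [0.003,0.001,0.02,0,-1]
    - [0.002,0,0.02,0,-1]
    - [0,0,0.02,0,-1]
    - [0,0,0.02,0,-1]

```text
clock: 12.6
position: [0.6182, 0.1398, 0.214]
ee_rot: [0.734, 0.679, -0.01, -0.001]
ft_force: [0.3, 0.4, 0.2]
grip_width: 1.0
```

>>> apply_moves:
  commands:
    - [0,0,0.02,0,-1]
    - [0,0,0.018,0,-1]
    - [0,0,0.01,0,-1]
    - [0,0,0,0,-1]
    - [0,0,0,0,-1]

```text
clock: 13.02
position: [0.6185, 0.1402, 0.1672]
ee_rot: [0.737, 0.676, -0.008, -0.001]
ft_force: [-0.8, 0.1, 1.0]
grip_width: 0.996
```

```bash
python3 - <<'E'
from h import *
st()
E
```

```text
t 13.02 pos [0.6185 0.1402 0.1672] m [0.0832 0.3132 0.1672] yaw 85.02 q [-0.47  0.4   0.23  1.52 -0.09  1.25 -0.32] F [-0.8  0.1  1. ] w 0.996 tz [-0.013 -0.009 -1.   ] J [0.04 0.01 0.04]
```

>>> apply_moves:
  commands:
    - [-0.002,-0.005,0.008,-1,-1]
    - [-0.002,-0.004,0.012,-0.5,-1]
    - [0,0,0.012,0,-1]
    - [0,0,0,0,-1]

```text
clock: 13.35
position: [0.6107, 0.1372, 0.1388]
ee_rot: [0.728, 0.686, -0.004, 0.0]
ft_force: [-0.3, 1.5, -0.7]
grip_width: 0.998
```

```bash
python3 - <<'E'
from h import *
st()
E
```

```text
t 13.35 pos [0.6107 0.1372 0.1388] m [0.0757 0.3097 0.1388] yaw 86.63 q [-0.47  0.4   0.22  1.58 -0.09  1.18 -0.29] F [-0.3  1.5 -0.7] w 0.998 tz [-0.006 -0.007 -1.   ] J [ 0.04 -0.02 -0.02]
```

>>> apply_moves:
  commands:
    - [0,-0.001,0.004,0,-1]
    - [0,0,0,0,0]
    - [0,0,0,0,0.4]
    - [0,0,0,0,0.7]
    - [0,0,0,0,1]
  squeeze: 30

```text
clock: 13.77
position: [0.6107, 0.1376, 0.1364]
ee_rot: [0.728, 0.686, -0.003, 0.001]
ft_force: [-0.5, -0.1, -0.4]
grip_width: 0.452
```

>>> apply_moves:
  commands:
    - [0,0,0,0,1]
    - [0,0,0,0,1]
    - [0,0,0,0,1]

```text
clock: 14.02
position: [0.6107, 0.1377, 0.1366]
ee_rot: [0.728, 0.686, -0.003, 0.001]
ft_force: [-0.1, 0.1, -1.1]
grip_width: 0.388
```

>>> apply_moves:
  commands:
    - [0,0,-0.01,0,1]
    - [0,0,-0.01,0,1]
    - [0,0,-0.02,0,1]
    - [0,0,-0.02,0,1]
    - [0,0,0,0,1]

```text
clock: 14.43
position: [0.6098, 0.1377, 0.1999]
ee_rot: [0.728, 0.686, -0.005, 0.0]
ft_force: [-0.2, 0.5, -1.6]
grip_width: 0.385
```

```bash
python3 - <<'E'
from h import *
st()
S=cam("side");W=cam("wrist")
im=np.hstack([cv2.resize(S[0][90:290,100:360],(520,400)),cv2.resize(W[0],(280,210),interpolation=cv2.INTER_AREA).repeat(1,0)[:210] if 0 else cv2.copyMakeBorder(cv2.resize(W[0],(280,210)),0,190,0,0,cv2.BORDER_CONSTANT)])
cv2.imwrite("pics/4.png",im[:,:,::-1])
E
```

```text
t 14.43 pos [0.6098 0.1377 0.1999] m [0.0747 0.3101 0.1999] yaw 86.62 q [-0.48  0.36  0.23  1.51 -0.08  1.29 -0.3 ] F [-0.2  0.5 -1.6] w 0.385 tz [-0.007 -0.007 -1.   ] J [ 0.02 -0.16 -0.05]
```

View pics/4.png

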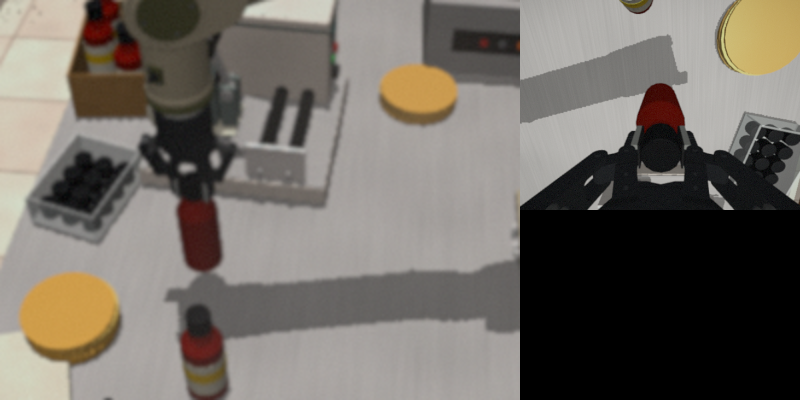

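>>> apply_moves:
  commands:
    - [-0.001,-0.015,0,0,1]
    - [-0.0015,-0.025,0,0,1]
    - [-0.0015,-0.028,0,0,1]
    - [-0.0015,-0.028,0,0,1]
    - [-0.0015,-0.028,0,0,1]

```text
clock: 14.95
position: [0.4807, 0.1356, 0.1895]
ee_rot: [0.728, 0.685, -0.011, -0.001]
ft_force: [0.4, 0.0, -2.5]
grip_width: 0.389
```

>>> apply_moves:
  commands:
    - [-0.0015,-0.028,0,0,1]
    - [-0.001,-0.02,0,0,1]
    - [0.01,-0.005,0,0,1]
    - [0.02,-0.001,0,0,1]
    - [0.027,-0.001,0,0,1]

```text
clock: 15.37
position: [0.4181, 0.1881, 0.1832]
ee_rot: [0.73, 0.683, -0.016, -0.002]
ft_force: [0.8, 0.1, -3.0]
grip_width: 0.388
```

>>> apply_moves:
  commands:
    - [0.027,-0.001,0,0,1]
    - [0.027,-0.001,0,0,1]
    - [0.027,-0.001,0,0,1]
    - [0.027,-0.001,0,0,1]
    - [0,0,0,0,1]

```text
clock: 15.78
position: [0.4162, 0.3034, 0.1747]
ee_rot: [0.729, 0.684, -0.019, -0.004]
ft_force: [-0.7, 0.1, -3.2]
grip_width: 0.389
```

```bash
python3 - <<'E'
from h import *
st()
E
```

```text
t 15.78 pos [0.4162 0.3034 0.1747] m [-0.1286  0.4638  0.1747] yaw 86.43 q [-0.74  0.16  0.03  1.79 -0.01  1.23 -0.77] F [-0.7  0.1 -3.2] w 0.389 tz [-0.034 -0.021 -0.999] J [-0.1   0.12  0.03]
```

>>> apply_moves:
  commands:
    - [0.016,0.008,0,0,1]
    - [0.018,0.008,0,0,1]
    - [0,0,0.012,0,1]
    - [0,0,0.012,0,1]
    - [0,0,0.006,0,1]

```text
clock: 16.2
position: [0.4309, 0.3377, 0.1368]
ee_rot: [0.727, 0.686, -0.023, -0.004]
ft_force: [-9.2, -2.3, 36.0]
grip_width: 0.389
```

```bash
python3 - <<'E'
from h import *
st()
E
```

```text
t 16.2 pos [0.4309 0.3377 0.1368] m [-0.116   0.4988  0.1368] yaw 86.69 q [-0.76  0.27  0.02  1.75 -0.02  1.17 -0.79] F [-9.2 -2.3 36. ] w 0.389 tz [-0.039 -0.025 -0.999] J [-0.42  1.85 -0.04]
```

>>> apply_moves:
  commands:
    - [-0.012,0,-0.001,0,1]
    - [-0.014,0,-0.001,0,1]
    - [0,0,0,0,1]
  squeeze: 22

```text
clock: 16.45
position: [0.4278, 0.3093, 0.1367]
ee_rot: [0.727, 0.687, -0.025, -0.005]
ft_force: [0.2, -1.5, 2.3]
grip_width: 0.388
```

```bash
python3 - <<'E'
from h import *
st()
S=cam("side");W=cam("wrist");cv2.imwrite("pics/5.png",np.hstack([cv2.resize(S[0][150:350,100:360],(440,340)),cv2.resize(W[0],(360,270)).copy() if 0 else cv2.resize(W[0],(360,340))])[:,:,::-1])
E
```

```text
t 16.45 pos [0.4278 0.3093 0.1367] m [-0.1174  0.4703  0.1367] yaw 86.78 q [-0.74  0.23  0.03  1.8  -0.02  1.17 -0.76] F [ 0.2 -1.5  2.3] w 0.388 tz [-0.043 -0.028 -0.999] J [-0.2 -0.  -0. ]
```

View pics/5.png

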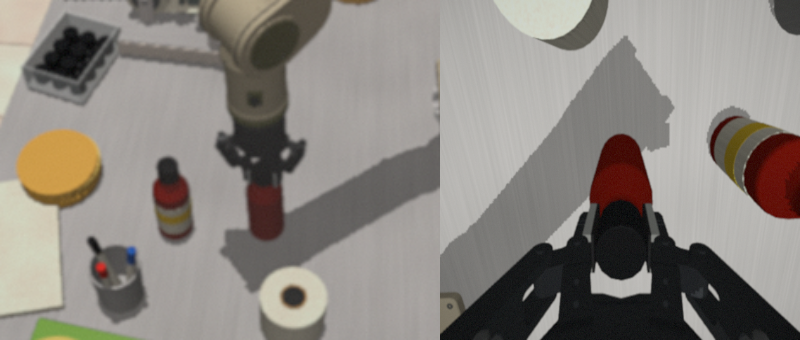

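>>> apply_moves:
  commands:
    - [-0.014,0,0.0005,0,1]
    - [-0.014,0,0.002,0,1]
    - [-0.0135,0,0.003,0,1]
    - [-0.0135,0,0.004,0,1]
    - [0,0,0,0,1]

```text
clock: 16.97
position: [0.4272, 0.26, 0.1365]
ee_rot: [0.725, 0.688, -0.015, -0.007]
ft_force: [-0.0, -1.3, -3.6]
grip_width: 0.389
```

```bash
python3 - <<'E'
from h import *
st();W=cam("wrist");print(nets.place_of("wrist","bottle")[:1],nets.place_of("wrist","bottle_mid")[:1])
save(W,"w6.png")
E
```

```text
t 16.97 pos [0.4272 0.26   0.1365] m [-0.115   0.4211  0.1365] yaw 87.0 q [-0.68  0.16  0.06  1.88 -0.02  1.13 -0.67] F [-0.  -1.3 -3.6] w 0.389 tz [-0.031 -0.011 -0.999] J [-0.2  -0.08 -0.02]
[{'xy': [255.9, 155.7], 'conf': 0.59}] []
```

View pics/w6.png

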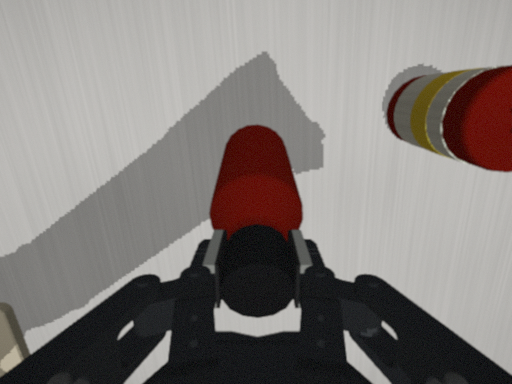

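```bash
cat > tl.py <<'E'
from h import *
np.set_printoptions(precision=4,suppress=True)
o=st();W=cam("wrist");P=cloud(W);p=np.array(o["position"])
red=(W[0][...,0]>60)&(W[0][...,1]<45)&(W[0][...,2]<45)&(W[1]>0)&(abs(P[...,0]-p[0])<.045)&(abs(P[...,1]-p[1])<.22)&(P[...,2]>-.0)
q=P[red]
# ridge: points on upper line near centre x
xs=np.median(q[:,0]);r=q[abs(q[:,0]-xs)<.006]
r=r[np.argsort(r[:,1])]
for y in np.arange(r[0,1],r[-1,1],.012):
    k=abs(r[:,1]-y)<.006
    if k.sum()>2: print(np.median(r[k],0),k.sum())
print(len(q),xs)
E
python3 tl.py
```

```text
t 17.12 pos [0.4266 0.262  0.1357] m [-0.1158  0.423   0.1357] yaw 87.11 q [-0.69  0.16  0.06  1.88 -0.02  1.13 -0.67] F [ 0.7 -0.3  0.9] w 0.388 tz [-0.032 -0.012 -0.999] J [-0.09 -0.4   0.02]
[0.4262 0.2801 0.1359] 373
[0.4263 0.2892 0.1257] 586
[0.4263 0.3008 0.0987] 701
[0.4258 0.3107 0.0402] 238
7386 0.4261522548344773
```

>>> apply_moves:
  commands:
    - [0,0,0.003,0,1]
    - [-0.01,0,0.003,0,1]
    - [-0.012,0,0.003,0,1]

```text
clock: 17.42
position: [0.4281, 0.248, 0.1338]
ee_rot: [0.723, 0.691, -0.009, -0.008]
ft_force: [-3.1, 1.4, 10.7]
grip_width: 0.388
```

```bash
python3 tl.py
```

```text
t 17.42 pos [0.4281 0.248  0.1338] m [-0.1134  0.4092  0.1338] yaw 87.46 q [-0.67  0.14  0.06  1.91 -0.02  1.11 -0.64] F [-3.1  1.4 10.7] w 0.388 tz [-0.023 -0.001 -1.   ] J [0.51 1.28 0.01]
[0.4266 0.2671 0.138 ] 347
[0.4267 0.2758 0.1294] 613
[0.4268 0.2883 0.1147] 645
[0.4266 0.299  0.0738] 434
[0.4265 0.3095 0.0341] 169
8497 0.4266573163519204
```

>>> apply_moves:
  commands:
    - [-0.012,0,0.004,0,1]
    - [-0.012,0,0.004,0,1]
    - [-0.012,0,0.005,0,1]

```text
clock: 17.72
position: [0.4269, 0.2152, 0.1256]
ee_rot: [0.721, 0.693, -0.005, -0.009]
ft_force: [-5.1, -2.2, 15.9]
grip_width: 0.387
```

```bash
python3 tl.py
```

```text
t 17.72 pos [0.4269 0.2152 0.1256] m [-0.1126  0.3764  0.1256] yaw 87.71 q [-0.63  0.11  0.09  1.96 -0.03  1.08 -0.57] F [-5.1 -2.2 15.9] w 0.387 tz [-0.02   0.006 -1.   ] J [-0.02  1.89  0.28]
[0.4258 0.2358 0.1375] 358
[0.426  0.2445 0.1312] 636
[0.4261 0.2569 0.1244] 621
[0.426  0.2682 0.1072] 586
[0.4263 0.28   0.0843] 425
[0.4261 0.2923 0.0604] 320
[0.426  0.3035 0.0386] 203
11876 0.42602567128089425
```

>>> apply_moves:
  commands:
    - [-0.011,0,0.006,0,1]
    - [-0.011,0,0.0075,0,1]
    - [-0.0105,0,0.009,0,1]
    - [-0.01,0,0.01,0,1]
    - [0,0,0,0,1]

```text
clock: 18.18
position: [0.4254, 0.1686, 0.0963]
ee_rot: [0.721, 0.693, -0.006, -0.008]
ft_force: [0.3, -0.5, -0.4]
grip_width: 0.391
```

```bash
python3 tl.py
```

```text
t 18.18 pos [0.4254 0.1686 0.0963] m [-0.1112  0.3297  0.0963] yaw 87.71 q [-0.58  0.11  0.12  2.04 -0.03  1.01 -0.49] F [ 0.3 -0.5 -0.4] w 0.391 tz [-0.02   0.004 -1.   ] J [ 0.15 -0.14 -0.02]
[0.4281 0.1862 0.1194] 372
[0.4277 0.195  0.1165] 671
[0.4278 0.2071 0.1151] 688
[0.4278 0.219  0.1117] 782
[0.4278 0.2308 0.1019] 720
[0.4279 0.2428 0.0917] 630
[0.4277 0.2548 0.0815] 557
[0.4279 0.2668 0.0717] 501
[0.4277 0.2787 0.0614] 444
[0.4278 0.2909 0.051 ] 399
21119 0.42777510188983014
```

>>> apply_moves:
  commands:
    - [-0.016,0,0.016,0,1]
    - [-0.013,0,0.016,0,1]
    - [-0.01,0,0.016,0,1]
    - [-0.006,0,0.014,0,1]
    - [0,0,0,0,1]

```text
clock: 18.65
position: [0.4252, 0.1286, 0.0353]
ee_rot: [0.719, 0.695, -0.003, -0.008]
ft_force: [0.6, -1.9, 0.1]
grip_width: 0.389
```

```bash
python3 tl.py
```

```text
t 18.65 pos [0.4252 0.1286 0.0353] m [-0.109   0.2898  0.0353] yaw 88.05 q [-0.53  0.17  0.15  2.12 -0.05  0.86 -0.38] F [ 0.6 -1.9  0.1] w 0.389 tz [-0.015  0.007 -1.   ] J [-0.22 -0.05 -0.09]
[0.4276 0.1413 0.0675] 333
[0.4274 0.1501 0.0688] 605
[0.4274 0.1624 0.0739] 716
[0.4274 0.1744 0.0764] 1019
[0.4274 0.1862 0.0744] 1114
[0.4274 0.1982 0.072 ] 1145
[0.428  0.2086 0.0699] 914
[0.4268 0.224  0.067 ] 532
[0.4272 0.2339 0.065 ] 1023
29521 0.4273781295912597
```

>>> apply_moves:
  commands:
    - [-0.001,0,0.008,0,1]
    - [-0.001,0,0.007,0,1]
    - [0,0,0.005,0,1]
    - [0,0,0,0,1]

```text
clock: 19.03
position: [0.4271, 0.1309, 0.0171]
ee_rot: [0.718, 0.696, -0.001, -0.007]
ft_force: [0.2, -2.2, 0.2]
grip_width: 0.39
```

```bash
python3 tl.py
```

```text
t 19.03 pos [0.4271 0.1309 0.0171] m [-0.1072  0.2922  0.0171] yaw 88.27 q [-0.53  0.2   0.15  2.13 -0.06  0.82 -0.37] F [ 0.2 -2.2  0.2] w 0.39 tz [-0.011  0.01  -1.   ] J [-0.25 -0.07 -0.01]
[0.4289 0.1416 0.0512] 298
[0.429  0.1501 0.0534] 558
[0.429  0.1626 0.0605] 671
[0.429  0.1745 0.0641] 1070
[0.429  0.1863 0.0635] 1205
[0.429  0.1983 0.0627] 1326
[0.4295 0.2092 0.062 ] 1179
[0.4289 0.2237 0.0611] 655
[0.4285 0.2329 0.0604] 998
32194 0.4290057225137338
```

>>> apply_moves:
  commands:
    - [0,0,0.004,0,1]
    - [0,0,0.003,0,1]
    - [0,0,0,0,1]

```text
clock: 19.33
position: [0.4277, 0.1318, 0.0105]
ee_rot: [0.717, 0.697, 0.0, -0.007]
ft_force: [-0.1, -2.1, 0.4]
grip_width: 0.385
```

```bash
python3 tl.py
```

```text
t 19.33 pos [0.4277 0.1318 0.0105] m [-0.1067  0.2931  0.0105] yaw 88.32 q [-0.53  0.22  0.15  2.13 -0.06  0.8  -0.37] F [-0.1 -2.1  0.4] w 0.385 tz [-0.01  0.01 -1.  ] J [-0.22 -0.03 -0.05]
[0.4294 0.1417 0.0451] 283
[0.4294 0.1503 0.0478] 536
[0.4294 0.1632 0.056 ] 671
[0.4295 0.1749 0.0596] 1096
[0.4294 0.1867 0.0595] 1253
[0.4294 0.1987 0.0592] 1389
[0.4298 0.21   0.059 ] 1372
[0.4287 0.2231 0.0587] 1118
[0.4287 0.2327 0.0585] 1078
33906 0.42942042353583865
```

>>> apply_moves:
  commands:
    - [0,0,0,0,0.1]
    - [0,0,0,0,-0.2]
    - [0,0,0,0,-1]
    - [0,0,0,0,-1]
    - [0,0,-0.01,0,-1]

```text
clock: 19.8
position: [0.4271, 0.1323, 0.0204]
ee_rot: [0.717, 0.697, -0.0, -0.008]
ft_force: [0.1, -1.1, 0.2]
grip_width: 0.984
```

>>> apply_moves:
  commands:
    - [0,0,-0.008,0,-1]
    - [0.01,0.0,0,0,-1]
    - [0.015,0.0,0,0,-1]
    - [0,0,0,0,-1]

```text
clock: 20.13
position: [0.4299, 0.1596, 0.0331]
ee_rot: [0.718, 0.696, 0.002, -0.007]
ft_force: [-0.1, 0.8, 0.8]
grip_width: 1.002
```

```bash
cat > by.py <<'E'
from h import *
np.set_printoptions(precision=4,suppress=True)
o=st();W=cam("wrist");P=cloud(W);p=np.array(o["position"]);save(W,"w7.png")
red=(W[0][...,0]>50)&(W[0][...,1]<45)&(W[0][...,2]<45)&(W[1]>0)&(abs(P[...,0]-p[0])<.06)&(abs(P[...,1]-p[1])<.25)&(P[...,2]>.03)
q=P[red]
for y in np.arange(q[:,1].min(),q[:,1].max(),.015):
    k=abs(q[:,1]-y)<.0075
    if k.sum()>10: print(round(y,3),np.percentile(q[k][:,0],[3,97]),np.percentile(q[k][:,2],98),q[k][np.argsort(q[k][:,2])[-15:],0].mean(),k.sum())
print("y end",np.percentile(q[:,1],[.5,99.5]))
E
python3 by.py
```

```text
t 20.13 pos [0.4299 0.1596 0.0331] m [-0.1062  0.321   0.0331] yaw 88.26 q [-0.56  0.19  0.13  2.1  -0.05  0.85 -0.43] F [-0.1  0.8  0.8] w 1.002 tz [-0.006  0.013 -1.   ] J [-0.01  0.   -0.02]
0.138 [0.4152 0.441 ] 0.04391068898221075 0.427297292688368 442
0.153 [0.4155 0.4415] 0.05215483958262905 0.42946471123992924 736
0.168 [0.4069 0.4519] 0.0584349894501333 0.4295874412618828 1934
0.183 [0.4044 0.4542] 0.05862719854508924 0.43065133247108933 3190
0.198 [0.4047 0.4545] 0.058697537084247034 0.4300914569149505 3541
0.213 [0.4051 0.4548] 0.05864995431659822 0.43007058287603284 3907
0.228 [0.4054 0.455 ] 0.0587837986993818 0.4299990215582231 4391
0.243 [0.4059 0.4556] 0.058787182900245545 0.431280086528233 4678
0.258 [0.406  0.4561] 0.05858994491392632 0.42715092967166796 4785
0.273 [0.4056 0.4569] 0.05859358865538798 0.4285204152654107 2488
y end [0.141  0.2725]
```

>>> apply_moves:
  commands:
    - [0.015,0.0,0,0,-1]
    - [0.02,0.0,0,0,-1]
    - [0.015,0,0,0,-1]
    - [0.004,0,0,0,-1]
    - [0,0,0,0,-1]

```text
clock: 20.6
position: [0.4316, 0.212, 0.0338]
ee_rot: [0.718, 0.696, 0.002, -0.006]
ft_force: [-0.2, -0.0, 0.4]
grip_width: 1.0
```

```bash
python3 by.py
```

```text
t 20.6 pos [0.4316 0.212  0.0338] m [-0.1077  0.3734  0.0338] yaw 88.14 q [-0.63  0.24  0.1   2.04 -0.05  0.86 -0.54] F [-0.2 -0.   0.4] w 1.0 tz [-0.007  0.011 -1.   ] J [-0.05  0.01 -0.01]
0.17 [0.4048 0.4536] 0.05832798413003221 0.4298860982607141 531
0.185 [0.4048 0.4541] 0.05856353551693009 0.4304807546521629 2284
0.2 [0.4051 0.4544] 0.058614420738399016 0.42926150895339027 2520
0.215 [0.4055 0.4548] 0.10466184722476854 0.4319102360331238 2819
0.23 [0.4056 0.4555] 0.05893171972581422 0.4320312445097486 3090
0.245 [0.4061 0.4558] 0.058698735482076735 0.430974050407643 3383
0.26 [0.4064 0.4564] 0.05880427671014488 0.4310854379675062 3752
0.275 [0.4068 0.456 ] 0.058611825305416525 0.4320193552358849 3479
y end [0.1737 0.2785]
```

>>> apply_moves:
  commands:
    - [0,-0.001,0.008,0,-1]
    - [0,0,0.008,0,-1]
    - [0,0,0.006,0,-1]
    - [0,0,0,0,-0.3]
    - [0,0,0,0,0]
  squeeze: 40

```text
clock: 21.07
position: [0.43, 0.2073, 0.0085]
ee_rot: [0.72, 0.694, 0.0, -0.006]
ft_force: [-0.7, 0.0, 0.4]
grip_width: 0.752
```

>>> apply_moves:
  commands:
    - [0,0,0,0,0.5]
    - [0,0,0,0,1]
    - [0,0,0,0,1]
    - [0,0,0,0,1]

```text
clock: 21.4
position: [0.43, 0.2069, 0.0086]
ee_rot: [0.72, 0.694, -0.0, -0.006]
ft_force: [-0.7, 1.3, -2.0]
grip_width: 0.689
```

```bash
python3 - <<'E'
from h import *
st()
E
```

```text
t 21.4 pos [0.43   0.2069 0.0086] m [-0.109   0.3682  0.0086] yaw 87.84 q [-0.62  0.27  0.1   2.06 -0.05  0.81 -0.53] F [-0.7  1.3 -2. ] w 0.689 tz [-0.009  0.009 -1.   ] J [ 0.1  -0.01 -0.03]
```

>>> apply_moves:
  commands:
    - [0,0,-0.01,0,1]
    - [0,0,-0.02,0,1]
    - [0,0,-0.025,0,1]
    - [0,0,-0.025,-0.4,1]
    - [0,0,-0.025,-0.4,1]

```text
clock: 21.82
position: [0.4262, 0.2023, 0.1134]
ee_rot: [0.716, 0.699, -0.007, -0.007]
ft_force: [-0.0, 0.3, -3.3]
grip_width: 0.689
```

>>> apply_moves:
  commands:
    - [0,0,-0.025,-0.4,1]
    - [0,0,-0.025,0,1]
    - [0,0,-0.02,0,1]
    - [-0.01,0.0,0,0,1]
    - [-0.02,0.006,0,0,1]

```text
clock: 22.23
position: [0.4327, 0.1738, 0.1944]
ee_rot: [0.711, 0.703, -0.003, -0.007]
ft_force: [0.2, -0.3, -4.0]
grip_width: 0.691
```

>>> apply_moves:
  commands:
    - [-0.028,0.01,0,0,1]
    - [-0.028,0.01,0,0,1]
    - [-0.028,0.01,0,0,1]
    - [-0.028,0.01,0,0,1]
    - [-0.028,0.01,0,0,1]

```text
clock: 22.65
position: [0.4787, 0.0262, 0.1912]
ee_rot: [0.709, 0.705, -0.004, -0.008]
ft_force: [0.4, -0.2, -3.9]
grip_width: 0.691
```

```bash
python3 - <<'E'
from h import *
st()
E
```

```text
t 22.65 pos [0.4787 0.0262 0.1912] m [-0.0493  0.1909  0.1912] yaw 89.64 q [-0.43  0.04  0.3   1.89 -0.02  1.23 -0.13] F [ 0.4 -0.2 -3.9] w 0.691 tz [-0.017  0.005 -1.   ] J [-0.01 -0.1  -0.02]
```

>>> apply_moves:
  commands:
    - [-0.025,0.006,0,0.8,1]
    - [-0.025,0.006,0,0.8,1]
    - [-0.025,0.006,0,0.8,1]
    - [-0.025,0.006,0,0.7,1]
    - [-0.025,0.006,0,0,1]

```text
clock: 23.07
position: [0.4999, -0.1114, 0.1865]
ee_rot: [0.73, 0.683, -0.007, -0.009]
ft_force: [0.6, 0.3, -2.3]
grip_width: 0.689
```

>>> apply_moves:
  commands:
    - [-0.02,0.005,0,0,1]
    - [-0.01,0.004,0,0,1]
    - [0,0,0,0,1]

```text
clock: 23.32
position: [0.503, -0.1521, 0.1839]
ee_rot: [0.734, 0.679, -0.01, -0.01]
ft_force: [-0.3, 0.7, -3.5]
grip_width: 0.69
```

```bash
python3 - <<'E'
from h import *
st();W=cam("wrist");save(W,"w8.png")
E
```

```text
t 23.32 pos [ 0.503  -0.1521  0.1839] m [-0.0142  0.0144  0.1839] yaw 85.58 q [-0.22  0.17  0.47  1.79 -0.07  1.23  0.2 ] F [-0.3  0.7 -3.5] w 0.69 tz [-0.028  0.001 -1.   ] J [ 0.02 -0.03  0.06]
```

View pics/w8.png

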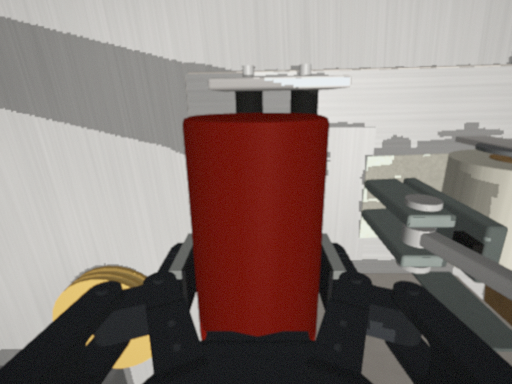

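>>> apply_moves:
  commands:
    - [-0.002,0.008,0,-0.9,1]
    - [-0.002,0.008,0.01,0,1]
    - [0,0,0.015,0,1]
    - [0,0,0.01,0,1]
    - [0,0,0,0,1]

```text
clock: 23.78
position: [0.5149, -0.1529, 0.1454]
ee_rot: [0.727, 0.686, -0.01, -0.012]
ft_force: [-0.2, 0.7, -3.1]
grip_width: 0.693
```

```bash
cat > bm.py <<'E'
from h import *
np.set_printoptions(precision=4,suppress=True)
o=st();W=cam("wrist");P=cloud(W)
Q=P.copy().reshape(-1,3);Q=np.array([w2m(a) for a in Q]).reshape(P.shape)
red=(W[0][...,0]>50)&(W[0][...,1]<45)&(W[0][...,2]<45)&(W[1]>0)&(abs(Q[...,0])<.06)&(abs(Q[...,1])<.12)&(Q[...,2]>.08)
q=Q[red]
for y in np.arange(.03,.1,.01):
    k=abs(q[:,1]-y)<.005
    if k.sum()>10: print(round(y,3),"x mid",np.percentile(q[k][:,0],[3,97]).mean(),"top z",np.percentile(q[k][:,2],95),k.sum())
print("foot y",np.percentile(q[:,1],99.5))
pl=(Q[...,2]>.105)&(Q[...,2]<.122)&(Q[...,1]>.085)&(Q[...,1]<.12)&(abs(Q[...,0])<.07)&(W[1]>0)&(W[0][...,1]>80)
if pl.sum()>20: print("plate",np.percentile(Q[pl],[3,50,97],axis=0),pl.sum())
dk=(Q[...,2]<.085)&(Q[...,2]>.068)&(W[0].max(-1)<50)&(abs(Q[...,0])<.05)&(Q[...,1]>.06)&(Q[...,1]<.1)&(W[1]>0)
for s in(-1,1):
    k=dk&(Q[...,0]*s>0)
    if k.sum()>5: print("roller",s,np.percentile(Q[k],[5,50,95],axis=0),k.sum())
E
python3 bm.py
```

```text
t 23.78 pos [ 0.5149 -0.1529  0.1454] m [-0.0022  0.0142  0.1454] yaw 86.67 q [-0.2   0.24  0.46  1.8  -0.11  1.16  0.24] F [-0.2  0.7 -3.1] w 0.693 tz [-0.032  0.004 -0.999] J [-0.01  0.05  0.01]
0.03 x mid -0.001447041493782917 top z 0.19505896299381306 2852
0.04 x mid -0.0014517521504316209 top z 0.19488792016537573 2996
0.05 x mid -0.0016285108092589026 top z 0.19486418346155576 3248
0.06 x mid -0.0017234404247715336 top z 0.19478622719589753 3578
0.07 x mid -0.0020668163533856167 top z 0.19471137149666368 3897
0.08 x mid -0.0022092461593067516 top z 0.1946588930840598 4314
0.09 x mid -0.001529203926915695 top z 0.1926110842694479 1114
foot y 0.08594146297475086
plate [[-0.0466  0.0984  0.1113]
 [ 0.0006  0.1022  0.113 ]
 [ 0.0462  0.1062  0.1145]] 2676
roller -1 [[-0.0328  0.0832  0.0705]
 [-0.0228  0.0902  0.075 ]
 [-0.0139  0.097   0.0769]] 677
roller 1 [[0.0138 0.0836 0.0701]
 [0.0227 0.0904 0.075 ]
 [0.0326 0.0971 0.0769]] 657
```

>>> apply_moves:
  commands:
    - [-0.002,0.001,0.012,0,1]
    - [-0.001,0.001,0.014,0,1]
    - [0,0.001,0.014,0,1]
    - [0,0,0.008,0,1]
    - [0,0,0,0,1]

```text
clock: 24.25
position: [0.5173, -0.1548, 0.0968]
ee_rot: [0.726, 0.687, -0.008, -0.011]
ft_force: [-0.3, 1.0, -3.1]
grip_width: 0.695
```

```bash
python3 bm.py
```

```text
t 24.25 pos [ 0.5173 -0.1548  0.0968] m [0.0002 0.0125 0.0968] yaw 86.8 q [-0.18  0.3   0.45  1.84 -0.15  1.06  0.27] F [-0.3  1.  -3.1] w 0.695 tz [-0.028  0.005 -1.   ] J [-0.01  0.07 -0.05]
0.03 x mid 0.0007845037811161845 top z 0.14637911539179393 2845
0.04 x mid 0.0006851286451831362 top z 0.14643618437655048 3032
0.05 x mid 0.0005214128459758004 top z 0.14637406241247075 3324
0.06 x mid 0.00032274294433087825 top z 0.14630533998422698 3620
0.07 x mid 0.00018078273131291386 top z 0.14626511197517056 3957
0.08 x mid 7.997148573545519e-05 top z 0.1460871384523442 4732
foot y 0.0842307392736405
plate [[-0.046   0.0984  0.1104]
 [ 0.0005  0.1023  0.1129]
 [ 0.0459  0.1063  0.1143]] 5442
roller -1 [[-0.0327  0.0835  0.0702]
 [-0.0228  0.0905  0.075 ]
 [-0.0139  0.0972  0.0768]] 1117
roller 1 [[0.0137 0.084  0.0699]
 [0.0219 0.0898 0.0746]
 [0.0328 0.097  0.0767]] 939
```

>>> apply_moves:
  commands:
    - [-0.002,0,0.005,0,1]
    - [0,0,0.004,0,1]
    - [0,0,0.003,0,1]
    - [0,0,0,0,1]

```text
clock: 24.63
position: [0.5182, -0.1573, 0.0865]
ee_rot: [0.726, 0.687, -0.007, -0.01]
ft_force: [-1.4, -0.2, -3.3]
grip_width: 0.692
```

```bash
python3 bm.py | head -3
```

```text
t 24.63 pos [ 0.5182 -0.1573  0.0865] m [0.0013 0.0101 0.0865] yaw 86.81 q [-0.18  0.31  0.45  1.85 -0.15  1.04  0.28] F [-1.4 -0.2 -3.3] w 0.692 tz [-0.024  0.004 -1.   ] J [-0.04 -0.03 -0.01]
0.03 x mid 0.0018230459176782135 top z 0.13608435544933278 2893
0.04 x mid 0.0016423834637974057 top z 0.135989060924227 3124
```

>>> apply_moves:
  commands:
    - [0,-0.001,0.003,0,1]
    - [0,0,0.002,0,1]
    - [0,0,0,0,1]

```text
clock: 24.93
position: [0.5177, -0.1573, 0.082]
ee_rot: [0.726, 0.687, -0.007, -0.009]
ft_force: [0.8, -1.1, -3.0]
grip_width: 0.687
```

```bash
python3 bm.py | head -3
```

```text
t 24.93 pos [ 0.5177 -0.1573  0.082 ] m [0.0008 0.0101 0.082 ] yaw 86.81 q [-0.18  0.32  0.45  1.85 -0.16  1.03  0.28] F [ 0.8 -1.1 -3. ] w 0.687 tz [-0.022  0.004 -1.   ] J [ 0.01 -0.05 -0.  ]
0.03 x mid 0.0011014760139771516 top z 0.13161602732925004 2861
0.04 x mid 0.000994799974880117 top z 0.1315776657445741 3123
```

>>> apply_moves:
  commands:
    - [0,0,0.002,0,1]
    - [0,0,0.001,0,1]
    - [0,0,0,0,1]

```text
clock: 25.23
position: [0.5178, -0.1573, 0.0797]
ee_rot: [0.726, 0.687, -0.006, -0.009]
ft_force: [-0.8, 0.7, -1.5]
grip_width: 0.689
```

```bash
python3 bm.py
```

```text
t 25.23 pos [ 0.5178 -0.1573  0.0797] m [0.0009 0.0101 0.0797] yaw 86.81 q [-0.17  0.32  0.45  1.86 -0.16  1.02  0.29] F [-0.8  0.7 -1.5] w 0.689 tz [-0.022  0.005 -1.   ] J [0.04 0.13 0.01]
0.03 x mid 0.0011829263175326295 top z 0.12921928786148335 2886
0.04 x mid 0.0011275187455843296 top z 0.12912243890334354 3127
0.05 x mid 0.0009001771066671684 top z 0.1291054987225071 3387
0.06 x mid 0.0008298115011062587 top z 0.1290370833348522 3691
0.07 x mid 0.0006017598262138095 top z 0.1289906483792856 4055
0.08 x mid 0.0005250982957585703 top z 0.1286672863252259 3671
foot y 0.08180762125643809
plate [[-0.0459  0.0985  0.1085]
 [ 0.0008  0.1021  0.1129]
 [ 0.0458  0.1062  0.1143]] 7550
roller -1 [[-0.0327  0.0816  0.07  ]
 [-0.0227  0.0895  0.075 ]
 [-0.0139  0.0972  0.0768]] 1581
roller 1 [[0.0136 0.0823 0.07  ]
 [0.0217 0.089  0.0746]
 [0.0328 0.0971 0.0767]] 1322
```

>>> apply_moves:
  commands:
    - [0,0,0.001,0,1]
    - [0,0,0,0,0.1]
    - [0,0,0,0,-0.3]
    - [0,0,0,0,-0.6]
    - [0,0,0,0,-1]

```text
clock: 25.7
position: [0.5186, -0.1575, 0.0802]
ee_rot: [0.727, 0.687, -0.006, -0.009]
ft_force: [0.7, 0.0, -0.3]
grip_width: 0.917
```

>>> apply_moves:
  commands:
    - [0,0,0,0,-1]
    - [0,0,-0.01,0,-1]
    - [0,0,-0.02,0,-1]
    - [0,0,-0.03,0,-1]
    - [0,0,0,0,-1]

```text
clock: 26.12
position: [0.5197, -0.1581, 0.1435]
ee_rot: [0.727, 0.687, -0.006, -0.009]
ft_force: [0.9, -0.8, 0.8]
grip_width: 1.001
```

```bash
python3 bm.py
```

```text
t 26.12 pos [ 0.5197 -0.1581  0.1435] m [0.0029 0.0094 0.1435] yaw 86.77 q [-0.19  0.25  0.47  1.79 -0.12  1.15  0.25] F [ 0.9 -0.8  0.8] w 1.001 tz [-0.021  0.004 -1.   ] J [-0.   -0.12  0.01]
0.03 x mid 0.0009659741883377097 top z 0.12887379794698406 1361
0.04 x mid 0.0010384331133795506 top z 0.12883523359923713 1430
0.05 x mid 0.0009730938687328838 top z 0.12880457229144407 1503
0.06 x mid 0.0010876058700984414 top z 0.12886370322421625 1601
0.07 x mid 0.0009563884810168087 top z 0.12879761652758925 1701
0.08 x mid 0.0007198478471603879 top z 0.12856947922095807 1336
foot y 0.08136616218400404
plate [[-0.0462  0.0983  0.1105]
 [ 0.0002  0.1023  0.1129]
 [ 0.0461  0.1064  0.1144]] 2945
roller -1 [[-0.033   0.0819  0.0702]
 [-0.0232  0.0899  0.075 ]
 [-0.014   0.0971  0.0769]] 755
roller 1 [[0.0139 0.0817 0.0702]
 [0.0231 0.0896 0.0748]
 [0.033  0.0968 0.0769]] 760
```

>>> apply_moves:
  commands:
    - [0,0,-0.035,0,-1]
    - [0,0,-0.04,0,-1]
    - [0,0,-0.04,0,-1]
    - [0,0,-0.04,0,-1]
    - [0,0,-0.04,0,-1]

```text
clock: 26.58
position: [0.5188, -0.1572, 0.3357]
ee_rot: [0.727, 0.687, -0.012, -0.016]
ft_force: [1.2, 0.5, 0.1]
grip_width: 1.002
```

>>> apply_moves:
  commands:
    - [0,0,0,6,-1]
    - [0,0,0,7,-1]
    - [0,0,0,7,-1]
    - [0,0,0,7,-1]
    - [0,0,0,7,-1]

```text
clock: 27.0
position: [0.5217, -0.1586, 0.3474]
ee_rot: [0.899, 0.438, -0.009, -0.007]
ft_force: [0.3, 0.5, 0.8]
grip_width: 1.001
```

>>> apply_moves:
  commands:
    - [0,0,0,7,-1]
    - [0,0,0,7,-1]
    - [0,0,0,7,-1]
    - [0,0,0,7,-1]
    - [0,0,0,7,-1]

```text
clock: 27.42
position: [0.5211, -0.1587, 0.3471]
ee_rot: [0.99, 0.141, -0.011, -0.004]
ft_force: [-0.2, -0.2, -0.2]
grip_width: 1.001
```

```bash
python3 - <<'E'
from h import *
st()
E
```

```text
t 27.42 pos [ 0.5211 -0.1587  0.3471] m [0.0043 0.0089 0.3471] yaw 16.22 q [-0.3   0.14  0.58  1.49 -0.07  1.57 -1.01] F [-0.2 -0.2 -0.2] w 1.001 tz [-0.023  0.005 -1.   ] J [ 0.03 -0.02  0.03]
```

>>> apply_moves:
  commands:
    - [0,0,0,6.5,-1]
    - [0,0,0,6.5,-1]
    - [0,0,0,6.5,-1]
    - [0.015,0.002,0,0,-1]
    - [0.025,0.003,0,0,-1]

```text
clock: 27.83
position: [0.5587, -0.1672, 0.3474]
ee_rot: [0.999, -0.043, -0.011, -0.003]
ft_force: [0.8, -0.5, 1.1]
grip_width: 0.999
```

>>> apply_moves:
  commands:
    - [0.025,0.003,0,0,-1]
    - [0.025,0.001,0,0,-1]
    - [0.025,0,0,0,-1]
    - [0.01,0,0,0,-1]
    - [0,0,0,0,-1]

```text
clock: 28.25
position: [0.649, -0.1781, 0.3425]
ee_rot: [0.999, -0.042, -0.012, -0.003]
ft_force: [-1.0, 0.8, 0.6]
grip_width: 0.999
```

```bash
python3 - <<'E'
from h import *
np.set_printoptions(precision=4,suppress=True)
st();c=cam("wrist");save(c,"w9.png");P=cloud(c)
print(nets.place_of("wrist","lever_knob")[:1])
red=(c[0][...,0]>110)&(c[0][...,1]<70)&(c[0][...,2]<80)&(P[...,2]>.2)&(c[1]>0)
q=np.array([w2m(a) for a in P[red]]);print(len(q));print(np.percentile(q,[2,50,98],axis=0) if len(q) else "")
E
```

```text
t 28.25 pos [ 0.649  -0.1781  0.3425] m [ 0.1331 -0.0027  0.3425] yaw -4.79 q [-0.18  0.48  0.61  1.12 -0.27  1.64 -1.29] F [-1.   0.8  0.6] w 0.999 tz [-0.024  0.008 -1.   ] J [-0.02  0.02  0.01]
[{'xy': [253.0, 199.4], 'conf': 0.98}]
1050
[[ 0.1364 -0.0138  0.2995]
 [ 0.1445  0.0016  0.3037]
 [ 0.151   0.017   0.3055]]
```

View pics/w9.png

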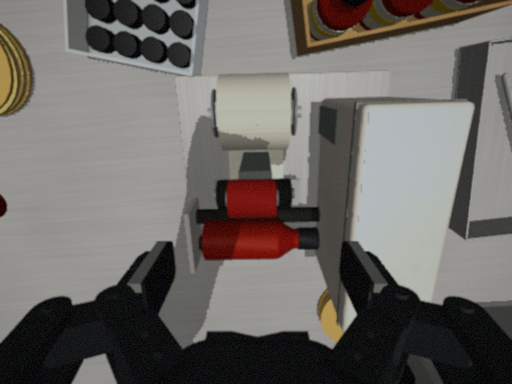

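>>> apply_moves:
  commands:
    - [0.006,-0.002,0,-1.2,-1]
    - [0.004,-0.002,0.015,0,-1]
    - [0,0,0.015,0,-1]
    - [0,0,0.01,0,-1]
    - [0,0,0,0,-1]

```text
clock: 28.77
position: [0.6551, -0.1746, 0.3053]
ee_rot: [1.0, -0.03, -0.01, -0.004]
ft_force: [0.1, 0.3, -0.0]
grip_width: 0.996
```

```bash
python3 l.py
```

```text
t 28.77 pos [ 0.6551 -0.1746  0.3053] m [0.139  0.0012 0.3053] yaw -3.39 q [-0.18  0.49  0.6   1.18 -0.27  1.57 -1.27] F [ 0.1  0.3 -0. ] w 0.996 tz [-0.019  0.009 -1.   ] J [0.   0.02 0.  ]
knob m [0.1394 0.001  0.3258] angle 1.811 lever 2.061 r 0.1866
```

>>> apply_moves:
  commands:
    - [0.002,0,0.01,0,-1]
    - [0.001,0,0.012,0,-1]
    - [0,0,0.01,0,-1]
    - [0,0,0,0,-1]

```text
clock: 29.1
position: [0.6574, -0.1743, 0.2726]
ee_rot: [1.0, -0.029, -0.008, -0.004]
ft_force: [0.9, 0.3, -0.3]
grip_width: 0.998
```

```bash
python3 l.py
```

```text
t 29.1 pos [ 0.6574 -0.1743  0.2726] m [0.1413 0.0016 0.2726] yaw -3.33 q [-0.19  0.5   0.59  1.24 -0.27  1.5  -1.26] F [ 0.9  0.3 -0.3] w 0.998 tz [-0.016  0.009 -1.   ] J [ 0.03 -0.03  0.01]
knob m [0.1416 0.0014 0.2931] angle 1.875 lever 2.125 r 0.1557
```

>>> apply_moves:
  commands:
    - [0,0,0,0,0]
    - [0,0,0,0,0.6]
    - [0,0,0,0,1]
    - [0,0,0,0,1]
    - [0,0,0,0,1]
  squeeze: 30

```text
clock: 29.52
position: [0.6574, -0.1746, 0.2731]
ee_rot: [1.0, -0.029, -0.008, -0.004]
ft_force: [0.4, 0.7, -1.3]
grip_width: 0.391
```

>>> apply_moves:
  commands:
    - [0,0,0,0,1]
    - [0,0,0,0,1]
    - [-0.012,0,-0.003,0,1]
    - [-0.014,0,-0.002,0,1]
    - [0,0,0,0,1]

```text
clock: 29.93
position: [0.6316, -0.1731, 0.2788]
ee_rot: [1.0, -0.029, -0.008, -0.004]
ft_force: [-1.4, -0.6, -4.3]
grip_width: 0.393
```

```bash
python3 l.py
```

```text
t 29.93 pos [ 0.6316 -0.1731  0.2788] m [0.1155 0.0013 0.2788] yaw -3.31 q [-0.22  0.43  0.6   1.31 -0.24  1.49 -1.27] F [-1.4 -0.6 -4.3] w 0.393 tz [-0.015  0.008 -1.   ] J [-0.3   0.1  -0.02]
knob m [0.1158 0.0011 0.2993] angle 1.704 lever 1.954 r 0.1562
```

>>> apply_moves:
  commands:
    - [-0.0165,0,-0.001,0,1]
    - [-0.017,0,0.001,0,1]
    - [-0.017,0,0.003,0,1]
    - [-0.017,0,0.005,0,1]
    - [0,0,0,0,1]

```text
clock: 30.35
position: [0.5632, -0.169, 0.2722]
ee_rot: [1.0, -0.029, -0.006, -0.004]
ft_force: [2.4, -1.8, -11.5]
grip_width: 0.394
```

```bash
python3 l.py
```

```text
t 30.35 pos [ 0.5632 -0.169   0.2722] m [0.0469 0.0012 0.2722] yaw -3.28 q [-0.28  0.26  0.61  1.52 -0.16  1.42 -1.29] F [  2.4  -1.8 -11.5] w 0.394 tz [-0.011  0.008 -1.   ] J [-0.53 -0.51 -0.06]
knob m [0.0471 0.001  0.2927] angle 1.258 lever 1.508 r 0.1557
```

>>> apply_moves:
  commands:
    - [-0.017,0,0.007,0,1]
    - [-0.016,0,0.009,0,1]
    - [-0.015,0,0.0105,0,1]
    - [-0.0135,0,0.012,0,1]
    - [0,0,0,0,1]

```text
clock: 30.77
position: [0.5017, -0.1654, 0.2337]
ee_rot: [1.0, -0.029, -0.003, -0.003]
ft_force: [3.4, -1.3, -6.0]
grip_width: 0.395
```

```bash
python3 l.py
```

```text
t 30.77 pos [ 0.5017 -0.1654  0.2337] m [-0.0147  0.001   0.2337] yaw -3.27 q [-0.32  0.12  0.61  1.74 -0.08  1.31 -1.32] F [ 3.4 -1.3 -6. ] w 0.395 tz [-0.006  0.006 -1.   ] J [-0.46 -0.71 -0.05]
knob m [-0.0145  0.0009  0.2542] angle 0.786 lever 1.036 r 0.155
```

>>> apply_moves:
  commands:
    - [-0.0122,0,0.0136,0,1]
    - [-0.0105,0,0.015,0,1]
    - [-0.0086,0,0.016,0,1]
    - [-0.005,0,0.012,0,1]
    - [0,0,0,0,1]

```text
clock: 31.18
position: [0.4673, -0.1634, 0.1796]
ee_rot: [1.0, -0.029, -0.002, -0.003]
ft_force: [-0.6, 0.9, -1.3]
grip_width: 0.391
```

```bash
python3 l.py
```

```text
t 31.18 pos [ 0.4673 -0.1634  0.1796] m [-0.0491  0.0009  0.1796] yaw -3.31 q [-0.33  0.08  0.61  1.89 -0.06  1.19 -1.33] F [-0.6  0.9 -1.3] w 0.391 tz [-0.004  0.007 -1.   ] J [ 0.1   0.26 -0.05]
knob m [-0.049   0.0008  0.2001] angle 0.369 lever 0.619 r 0.1544
```

>>> apply_moves:
  commands:
    - [-0.004,0,0.013,0,1]
    - [-0.003,0,0.012,0,1]
    - [-0.002,0,0.01,0,1]
    - [-0.001,0,0.006,0,1]
    - [0,0,0,0,1]

```text
clock: 31.6
position: [0.4581, -0.1628, 0.1403]
ee_rot: [1.0, -0.029, -0.005, -0.004]
ft_force: [-3.6, 1.8, -2.2]
grip_width: 0.393
```

```bash
python3 l.py
```

```text
t 31.6 pos [ 0.4581 -0.1628  0.1403] m [-0.0584  0.0009  0.1403] yaw -3.34 q [-0.32  0.11  0.61  1.95 -0.08  1.11 -1.31] F [-3.6  1.8 -2.2] w 0.393 tz [-0.01   0.008 -1.   ] J [0.24 0.93 0.02]
knob m [-0.0582  0.0008  0.1608] angle 0.106 lever 0.356 r 0.1541
```

>>> apply_moves:
  commands:
    - [0,0,0.005,0,1]
    - [0,0,0.004,0,1]
    - [0,0,0.003,0,1]
    - [0,0,0,0,1]

```text
clock: 31.93
position: [0.4572, -0.1628, 0.1288]
ee_rot: [1.0, -0.029, -0.008, -0.004]
ft_force: [-3.8, 1.6, -2.2]
grip_width: 0.391
```

```bash
python3 l.py
```

```text
t 31.93 pos [ 0.4572 -0.1628  0.1288] m [-0.0592  0.0009  0.1288] yaw -3.35 q [-0.31  0.13  0.61  1.96 -0.09  1.09 -1.3 ] F [-3.8  1.6 -2.2] w 0.391 tz [-0.016  0.009 -1.   ] J [0.25 0.79 0.02]
knob m [-0.0589  0.0008  0.1493] angle 0.031 lever 0.281 r 0.154
```

>>> apply_moves:
  commands:
    - [0,0,0.002,0,1]
    - [0,0,0.002,0,1]
    - [0,0,0,0,1]

```text
clock: 32.18
position: [0.4572, -0.1627, 0.1257]
ee_rot: [1.0, -0.029, -0.009, -0.004]
ft_force: [-5.1, 2.8, -2.6]
grip_width: 0.394
```

```bash
python3 l.py
```

```text
t 32.18 pos [ 0.4572 -0.1627  0.1257] m [-0.0593  0.001   0.1257] yaw -3.35 q [-0.31  0.14  0.61  1.96 -0.09  1.09 -1.29] F [-5.1  2.8 -2.6] w 0.394 tz [-0.018  0.009 -1.   ] J [0.12 0.94 0.02]
knob m [-0.0589  0.0008  0.1462] angle 0.011 lever 0.261 r 0.1539
```

>>> apply_moves:
  commands:
    - [-0.001,0,0.0015,0,1]
    - [0,0,0.001,0,1]
    - [0,0,0,0,1]

```text
clock: 32.43
position: [0.4572, -0.1627, 0.1248]
ee_rot: [1.0, -0.029, -0.008, -0.004]
ft_force: [-5.2, 2.2, -2.5]
grip_width: 0.39
```

```bash
python3 l.py
```

```text
t 32.43 pos [ 0.4572 -0.1627  0.1248] m [-0.0593  0.0009  0.1248] yaw -3.33 q [-0.31  0.14  0.61  1.97 -0.09  1.09 -1.29] F [-5.2  2.2 -2.5] w 0.39 tz [-0.016  0.009 -1.   ] J [ 0.19  0.88 -0.02]
knob m [-0.059   0.0008  0.1453] angle 0.005 lever 0.255 r 0.154
```

>>> apply_moves:
  commands:
    - [-0.001,0,0.0015,0,1]
    - [0,0,0.0015,0,1]
    - [0,0,0.001,0,1]
    - [0,0,0,0,1]

```text
clock: 32.77
position: [0.4572, -0.1627, 0.125]
ee_rot: [1.0, -0.029, -0.007, -0.005]
ft_force: [-4.0, 2.2, -1.7]
grip_width: 0.394
```

```bash
python3 l.py
```

```text
t 32.77 pos [ 0.4572 -0.1627  0.125 ] m [-0.0593  0.001   0.125 ] yaw -3.34 q [-0.31  0.13  0.61  1.97 -0.09  1.08 -1.29] F [-4.   2.2 -1.7] w 0.394 tz [-0.014  0.011 -1.   ] J [0.08 0.85 0.01]
knob m [-0.059   0.0008  0.1455] angle 0.006 lever 0.256 r 0.154
```

>>> apply_moves:
  commands:
    - [0,0,0.004,0,1]
    - [0,0,0.004,0,1]

```text
clock: 32.93
position: [0.4581, -0.1628, 0.1225]
ee_rot: [1.0, -0.029, -0.006, -0.007]
ft_force: [-27.9, 9.9, 57.8]
grip_width: 0.391
```

```bash
python3 l.py; python3 - <<'E'
from h import *
W=cam("wrist");S=cam("side");cv2.imwrite("pics/10.png",np.hstack([cv2.resize(W[0],(480,360)),cv2.resize(S[0][70:220,150:283],(320,360))])[:,:,::-1])
E
```

```text
t 32.93 pos [ 0.4581 -0.1628  0.1225] m [-0.0583  0.0009  0.1225] yaw -3.35 q [-0.31  0.14  0.61  1.97 -0.1   1.08 -1.28] F [-27.9   9.9  57.8] w 0.391 tz [-0.012  0.014 -1.   ] J [1.71 5.79 0.02]
knob m [-0.0581  0.0007  0.143 ] angle -0.01 lever 0.24 r 0.1531
```

View pics/10.png

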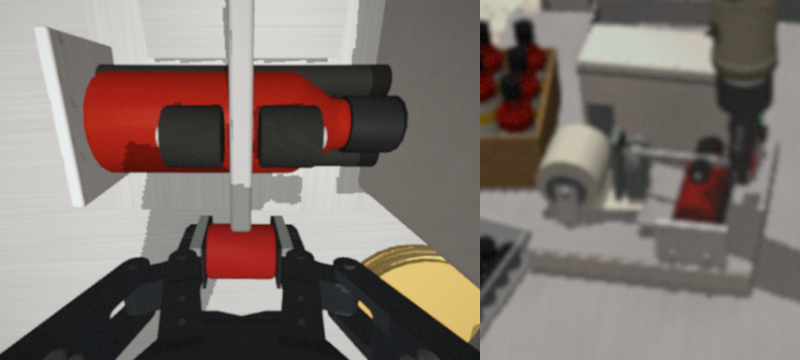

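>>> apply_moves:
  commands:
    - [0,0,-0.002,0,1]
    - [0,0,0,0,1]
    - [0,0,0,0,1]

```text
clock: 33.28
position: [0.4581, -0.1626, 0.127]
ee_rot: [1.0, -0.029, -0.006, -0.008]
ft_force: [-3.6, 2.3, -2.7]
grip_width: 0.394
```

```bash
python3 l.py
```

```text
t 33.28 pos [ 0.4581 -0.1626  0.127 ] m [-0.0584  0.0011  0.127 ] yaw -3.36 q [-0.31  0.13  0.61  1.96 -0.1   1.09 -1.29] F [-3.6  2.3 -2.7] w 0.394 tz [-0.011  0.016 -1.   ] J [-0.14  0.8   0.04]
knob m [-0.0581  0.0008  0.1475] angle 0.02 lever 0.27 r 0.1531
```

>>> apply_moves:
  commands:
    - [-0.001,0,0.0015,0,1]
    - [0,0,0.0015,0,1]
    - [0,0,0.0015,0,1]
    - [0,0,0.001,0,1]

```text
clock: 33.62
position: [0.4582, -0.1627, 0.123]
ee_rot: [1.0, -0.029, -0.004, -0.008]
ft_force: [-13.8, 4.7, 23.8]
grip_width: 0.395
```

```bash
python3 l.py
```

```text
t 33.62 pos [ 0.4582 -0.1627  0.123 ] m [-0.0583  0.0011  0.123 ] yaw -3.34 q [-0.31  0.14  0.61  1.97 -0.1   1.08 -1.28] F [-13.8   4.7  23.8] w 0.395 tz [-0.008  0.016 -1.   ] J [ 0.64  2.79 -0.05]
knob m [-0.0581  0.0008  0.1435] angle -0.006 lever 0.244 r 0.1531
```

>>> apply_moves:
  commands:
    - [0,0,0,0,1]
    - [0,0,0,0,0]
    - [0,0,0,0,-0.5]
    - [0,0,0,0,-1]
    - [0,0,0,0,-1]

```text
clock: 34.03
position: [0.4605, -0.1635, 0.1245]
ee_rot: [1.0, -0.03, -0.002, -0.008]
ft_force: [0.2, 0.2, -0.0]
grip_width: 0.901
```

>>> apply_moves:
  commands:
    - [0,0,0,0,-1]
    - [0,0,-0.015,0,-1]
    - [0,0,-0.03,0,-1]
    - [0,0,-0.035,0,-1]
    - [0,0,-0.035,0,-1]

```text
clock: 34.45
position: [0.4573, -0.1645, 0.2363]
ee_rot: [0.999, -0.03, -0.008, -0.007]
ft_force: [1.3, -0.1, -0.3]
grip_width: 0.992
```

>>> apply_moves:
  commands:
    - [0,0,-0.035,0,-1]
    - [0,0,-0.02,0,-1]
    - [-0.01,0,0,0,-1]
    - [-0.02,0,0,0,-1]
    - [0,0,0,0,-1]

```text
clock: 34.87
position: [0.4305, -0.1652, 0.3028]
ee_rot: [1.0, -0.03, -0.001, -0.006]
ft_force: [0.4, -0.4, -0.6]
grip_width: 1.002
```

```bash
python3 - <<'E'
from h import *
np.set_printoptions(precision=4,suppress=True)
st();W=cam("wrist");P=cloud(W)
Q=np.array([w2m(a) for a in P.reshape(-1,3)]).reshape(P.shape);I=W[0].astype(int)
red=(I[...,0]>50)&(I[...,1]<45)&(I[...,2]<45)&(W[1]>0)&(Q[...,2]>.08)
kn=red&(abs(Q[...,1])<.03)&(Q[...,0]<-.035)&(Q[...,0]>-.09);print("knob",np.percentile(Q[kn],[2,50,98],axis=0))
b=red&(Q[...,1]>.045)&(Q[...,1]<.09)&(abs(Q[...,0])<.04);print("bottle",np.percentile(Q[b],[2,50,98],axis=0))
T=cam("top")
for n in("bottle_cap","done_bottle","mug","spare_roll","tostadas"):
    p=nets.place_of("top",n)[:1];print(n,[(q["xy"],round(q["conf"],2),pt(T,q["xy"])) for q in p])
cv2.imwrite("pics/11.png",np.hstack([cv2.resize(W[0],(400,300)),cv2.resize(T[0],(400,300))])[:,:,::-1])
E
```

```text
t 34.87 pos [ 0.4305 -0.1652  0.3028] m [-0.0857 -0.0031  0.3028] yaw -3.49 q [-0.35 -0.11  0.58  1.78  0.05  1.46 -1.4 ] F [ 0.4 -0.4 -0.6] w 1.002 tz [-0.002  0.012 -1.   ] J [ 0.02 -0.02 -0.01]
knob [[-0.0713 -0.0142  0.1458]
 [-0.0595  0.002   0.1542]
 [-0.047   0.0163  0.1571]]
bottle [[-0.0271  0.0455  0.1077]
 [ 0.0011  0.0627  0.1251]
 [ 0.0281  0.0799  0.1293]]
bottle_cap [([372.8, 167.0], 0.55, array([ 0.4507, -0.1219,  0.6261]))]
done_bottle [([190.2, 151.6], 0.81, array([0.5548, 0.3047, 0.1205]))]
mug [([146.8, 134.5], 0.56, array([0.6177, 0.449 , 0.0616]))]
spare_roll [([144.3, 215.8], 0.62, array([0.365 , 0.4494, 0.0816]))]
tostadas [([340.0, 165.3], 0.19, array([ 0.5076, -0.1352,  0.1519]))]
```

View pics/11.png

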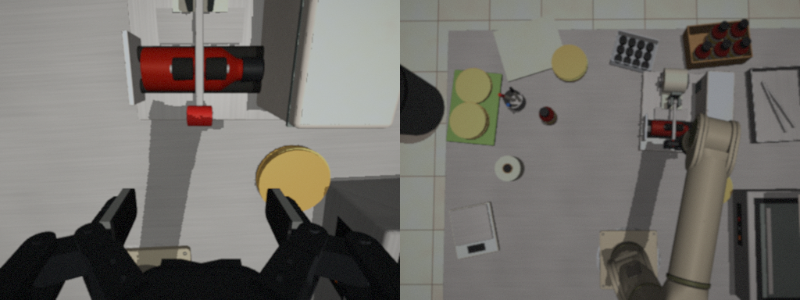

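```bash
python3 -c "
from workcell import workorder
print(workorder.hand_in())"
```

```text
the job is handed in; nothing more can be done
None
```

The job is handed in at about 35 s of the 72 s allowed. I swung the lever up onto its rest and tipped the plain bottle over on the free table while holding it by the cap. I then laid it on the bed rollers with its cap towards the housing. Last, I lowered the gripped lever until its roller bore on the bottle, and let go.

**Final checks, from the wrist camera:**
- The grip's centre is about 145 mm high, so the lever is level (about 0.25 rad), as it should be when bearing on a bottle.
- The bottle lies within about 1 mm of the bed's centre line, its foot at y ≈ +81 mm. It touches neither the end plate nor the housing.
- The gripper is open and well clear at 0.30 m height, with wrist force near zero.
- The labelled bottle, mug and spare roll measured within about 1 cm of where they started.

**What went less well or disagreed:**
- While I was finding the contact, I pressed on the grip with a wrist force of about 65 N for a moment. That is below the 120 N limit, and it went through the finger pads. I eased off before letting go.
- When I set the bottle down on the table, it was pressed with about 36 N.
- During the early part of the tipping the foot slid a few centimetres, until I pressed harder.
- In the last top view the arm hid the bottle's cap and most of the tostadas, so the detector's positions for those two were wrong. The wrist picture shows both in place.

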